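# Strip the empty cores from the foil dispenser

### The job

The copper-foil dispenser needs clearing for new rolls: draw the orange release pin out of its wooden block and, holding the recessed red button down with it, push the spindle carriage fully out of the hood. Then slide the brass stop collar off the free end of the bar and put it in the yellow dish beside the dispenser, and slide every cardboard core off after it and put them all in the empty grey tray next to the dish. Finish with the release pin standing in its block again and the carriage left fully out, and leave the flux bottle and the solder spool undisturbed.

Things in the scene. Friction and masses are not known exactly. Their poses are not given: they have to be found in the camera images.
- dispenser: The fixed foil dispenser: grey base plate 185 x 210 mm with a blue hood 216 mm wide and 82 mm high over its far part, open at the front. Origin on the table under the hood; its x axis points from the open front to the back, y across, z up. The base plate reaches from x -130 to +55 mm, the hood from x -35 to +60 mm. The carriage comes out along its -x axis.
- carriage (a joint): Travel of the spindle carriage out of the hood, m: 0 = shut and latched, 0.12 = fully out (hard stop). It slides with about 1 N of friction and stays where it is left. It is locked at 0 (0.5 mm of play) until the red button is 4 mm or more down; the catch is clear once the carriage has come out about 15 mm. If the button is let up after that the carriage cannot be pushed back in.
- release_button (a joint): How far the red button is pressed, m: 0 = up, 0.007 = fully down. It springs back up: about 2 N to start, 6 N fully down. It rides with the carriage.
- well_mouth (a point): Centre of the mouth of the square well, 14 x 14 mm, in the black block at the front of the carriage (block 40 mm in x, 70 mm in y, top face at 36 mm above the table); it moves with the carriage, and lies 95 mm in front of the bar (-x). Axes as the dispenser's. The red button, 12 mm across, fills the well 16 mm below the mouth. A pin held down in the well on the button also pushes the carriage by the well's wall.
- bar_tip (a point): Free end of the horizontal steel bar on the carriage, on the bar's axis, 52 mm above the table; axes as the dispenser's. The bar is 10 mm thick and runs 164 mm from here along +y to an aluminium bracket 34 mm wide; things slide off towards -y. The carriage floor lies 13.5 mm above the table. Shut, the bar lies under the hood; fully out, 85 mm in front of the hood's edge.
- stop_collar: Loose brass stop collar on the bar, outside all cores: 30 mm across, 16 mm long, bore 14 mm. Origin at its centre, y axis along its bore. It hangs about 2 mm below the bar's axis.
- pin_block: Fixed upright wooden block 54 x 54 mm, 95 mm high, origin at the centre of its underside; in its top a square hole 14 x 14 mm, 90 mm deep, in which the release pin stands.
- release_pin: Loose release pin, upright: steel pin 6 mm thick and 80 mm long below, a black flange 30 mm across and 5 mm thick, and an orange round handle 20 mm thick and 60 mm long above it. Origin at the centre of the flange's underside (which rests on the block's top), z axis up along the handle.
- pin_tip (a point): Lower end of the steel pin, 80 mm below the pin's origin.
- tray: Loose grey plastic tray 284 x 212 mm over its rim (x, y), 20 mm high, floor 5 mm thick; origin under its centre. Inner floor 260 x 190 mm. It may get knocked aside.
- dish: Loose square yellow dish, 118 x 118 mm over the rim, 40 mm high, floor 4 mm thick and 102 x 102 mm inside; origin under its centre. It may get knocked aside.
- flux_bottle: Bystander: small white bottle with a green cap, 47 mm across, 94 mm high, origin under its centre.
- solder_spool: Bystander: blue spool of solder lying flat, 67 x 81 x 41 mm, origin underneath.
- core_0: Loose empty cardboard core (with copper-coloured edge bands) threaded on the bar, 36 mm across, 22 mm long, bore 18 mm; origin at its centre, y axis along its bore. It hangs about 4 mm below the bar's axis. Core 0, counted from the bracket; 3 to 5 of the five are present.
- core_1: Loose empty cardboard core (with copper-coloured edge bands) threaded on the bar, 36 mm across, 22 mm long, bore 18 mm; origin at its centre, y axis along its bore. It hangs about 4 mm below the bar's axis. Core 1, counted from the bracket; 3 to 5 of the five are present.
- core_2: Loose empty cardboard core (with copper-coloured edge bands) threaded on the bar, 36 mm across, 22 mm long, bore 18 mm; origin at its centre, y axis along its bore. It hangs about 4 mm below the bar's axis. Core 2, counted from the bracket; 3 to 5 of the five are present.
- core_3: Loose empty cardboard core (with copper-coloured edge bands) threaded on the bar, 36 mm across, 22 mm long, bore 18 mm; origin at its centre, y axis along its bore. It hangs about 4 mm below the bar's axis. Core 3, counted from the bracket; 3 to 5 of the five are present.
- core_4: Loose empty cardboard core (with copper-coloured edge bands) threaded on the bar, 36 mm across, 22 mm long, bore 18 mm; origin at its centre, y axis along its bore. It hangs about 4 mm below the bar's axis. Core 4, counted from the bracket; 3 to 5 of the five are present.
There are look-alikes about, which are no part of the job. What is shaped like the release_pin but purple is not meant.

How it is judged (in metres and radians):
On the way, in this order (a step that is already met when the one before it is completed fails the run):
1. the release pin is drawn clear of its block (z of pin_tip in the frame of pin_block above 0.097 m), for 0.1 s.
2. the button is held down with the pin while the carriage is pushed out past its catch (value of joint release_button above 0.0035 m and value of joint carriage between 0.02 and 0.1 m and horizontal distance between pin_tip and well_mouth below 0.011 m and z of pin_tip in the frame of well_mouth below -0.014 m), for 0.1 s.
3. the carriage is fully out (value of joint carriage above 0.113 m), for 0.1 s.
4. the stop collar is off the bar's free end ((y of stop_collar in the frame of bar_tip below -0.012 m or horizontal distance between stop_collar and dish below 0.045 m)), for 0.1 s.
At the end, for the whole second after the job is handed in: Carriage 113 mm out or more; pin in its block (flange within 5 mm of the top, 12 mm of the middle, 7 deg of upright); collar in the upright dish (within 48 x 48 mm of its middle, under 38 mm high); every core in the tray (within 130 x 95 mm of its middle, under 50 mm high); all at rest (value of joint carriage above 0.113 m and horizontal distance between release_pin and pin_block below 0.012 m and z of release_pin in the frame of pin_block below 0.1 m and angle between release_pin's own z axis and vertical below 0.12 rad and linear speed of each of release_pin, stop_collar, core_0, core_1, core_2, core_3, core_4 below 0.03 m/s and x of stop_collar in the frame of dish between -0.048 and 0.048 m and y of stop_collar in the frame of dish between -0.048 and 0.048 m and z of stop_collar in the frame of dish below 0.038 m and angle between each of dish, tray's own z axis and vertical below 0.2 rad and x of core_0 in the frame of tray between -0.13 and 0.13 m and y of core_0 in the frame of tray between -0.095 and 0.095 m and z of each of core_0, core_1, core_2, core_3, core_4 in the frame of tray below 0.05 m and x of core_1 in the frame of tray between -0.13 and 0.13 m and y of core_1 in the frame of tray between -0.095 and 0.095 m and x of core_2 in the frame of tray between -0.13 and 0.13 m and y of core_2 in the frame of tray between -0.095 and 0.095 m and x of core_3 in the frame of tray between -0.13 and 0.13 m and y of core_3 in the frame of tray between -0.095 and 0.095 m and x of core_4 in the frame of tray between -0.13 and 0.13 m and y of core_4 in the frame of tray between -0.095 and 0.095 m); the robot touches nothing.
It fails at once if the flux bottle is tipped or shoved more than 40 mm (angle between flux_bottle's own z axis and vertical above 0.5 rad or distance of flux_bottle from where it was at the start of the episode above 0.04 m).
It fails at once if the solder spool is shoved more than 40 mm (distance of solder_spool from where it was at the start of the episode above 0.04 m).
Of core_0, core_1, core_2, core_3, core_4 only 3 to 5 are there at a start; the rules pass over those that are not, and their reading is None.
At some moment in a run one of tray, dish may be knocked a few centimetres aside while the robot is not near it.
It also fails if it takes over 210 s, if anything falls off the work surface, if the arm or the gripper's body presses on something with over 40 N, if the wrist force passes 120 N, or if a joint passes its speed limit or range.

### The arm

A 6-joint arm with a two-finger parallel gripper is mounted at the origin on a cart in front of the work surface, level with it; the furniture and walls round the work are solid. World frame = base frame: x ahead of the robot, y to its left, z up, the work surface at z = 0. Lengths are in m, angles in degrees, forces in N, time in s.
With the tool pointing down it reaches from about 0.25 to 0.725 m from the base axis. Payload 9.7 kg.
Tool frame: the origin (TCP) lies at the very end of the fingers, on their centre line; the grasp point (between the pads) lies 19 mm behind it (bot.grip_depth is the distance from the TCP to the grasp point, in m); z points along the fingers, y is the direction in which the jaws open and shut (so a half turn about z gives the same grasp; the last joint's range is limited). The gripper opens to 85 mm and grips with 20 to 120 N. Pads are 22 mm wide; open, the fingers measure 114 mm over their backs; the gripper's body (76 mm by 85 mm) begins 54 mm behind the grasp point. The pads swing forward as they close: fully open they stand 13 mm farther back than shut.
Start: joints at [64.802, 4.979, 10.078, 95.1, 0, 90], TCP at [0.234, 0.498, 0.231] pointing down, gripper open.
Joint ranges: [-179.16, 179.16], [-48.56, 103.87], [-65.8, 70.77], [-126.05, 130.52], [-82.76, 87.17], [-180, 180]. Speed limits (degrees/s): [127.2, 127.2, 147.25, 180, 180, 180].

### API

Orientations are given as [roll, pitch, yaw] about the fixed x, y, z axes, in that order (R = Rz(yaw) Ry(pitch) Rx(roll)).
In Python, from workcell import bot, viewer gives the robot as it stands.
- The arm moves only by the tool arm_command, never from a script. Its argument "motion" is a list of rows, each a list of 3 entries, a list of its own where there are three numbers: the opening, from 0 (shut) to 1 (fully open), then the shift along the tool's x, y, z in units of 60 mm (1.0 is 60 mm), then the turn, a rotation vector about the tool's x, y, z in units of 6 degrees (1.0 is 6 degrees). A call has 1 to 12 rows; each row shifts and turns the commanded pose from where the row before left it, along the tool's axes as they then stand; what a row does not reach is not made up. A row lasts 1/8 s, in which the tool goes at most 62.5 mm and 10.7 degrees, less where a joint would pass 70% of its speed; a pose out of reach is approached as far as the arm can. A call is refused whole if a number of a shift passes 1 or a number of a turn 1, either way. A call with a gripper value outside its range is refused whole. The fingers move at their own pace and stop on an object; "newtons" is the grip in N (left out, the last holds). Time passes only in rows, so rows that do not move let the fingers close. It gives the time, the measured TCP pose, the force and the opening at its end, in the units of the state.
- bot.get_obs(): the state, without advancing time (a new reading comes with each control period).
- viewer.camera(name): name is "side" or "top"; returns the picture (384x512x3 uint8, blue, green, red); there is no depth.
- viewer.calibration(name): a dict with "fx", "fy", "cx", "cy" (pixels), "T" (4x4, takes a point from camera to world coordinates). Camera axes: x right, y down, z forward; pixel columns grow to the right and rows downward; lengths in m; the calibration is good to about 2 mm. A picture is of the moment at which its call begins. calibration takes no time and is no camera call.
- bot.job_done(): hands the job in, once; it reports no verdict.
The state is a dict: "time": time; "q": joint angles; "qd": joint speeds; "joint_efforts": joint torques, N m; "ee_pos": TCP position; "tcp_rot": TCP orientation; "wrist_force": force on the tool from outside, world axes, zero at the start; "torque": the same for the moment, N m; "opening": finger opening in m.
Only numpy, scipy, OpenCV 4.12 (cv2) and the standard library are available. Lean on these libraries where they do the work, as an engineer would, in place of code of your own. Each camera call takes 0.05 s, during which the arm holds its last target.

## Working session

There is one attempt and no reset: what is moved stays moved. The work goes in short steps, Python scripts to look and compute and a tool call to move; the robot and the scene stay as the last step left them, time stands still between calls to the robot, and variables do not carry over. Pictures are saved under pics/ and viewed, and the job is handed in when it is done.

Besides the shell and the picture viewer there is one more tool, called after ">>>" as name(argument=value, ...), one argument or row to a line, values as JSON. arm_command: Moves the arm, as the interface text tells. Its arguments: {"type":"object","properties":{"motion":{"type":"array"},"newtons":{"type":"number"}},"required":["motion"]}

```bash
ls; mkdir -p pics
python3 - <<'E'
from workcell import bot, viewer
import cv2
for n in("side","top"):
    im=viewer.camera(n); cv2.imwrite(f"pics/{n}0.png",im)
    c=viewer.calibration(n); print(n,c)
print(bot.get_obs(),bot.grip_depth)
E
```

```text
pics
side {'fx': 414.49294102487914, 'fy': 414.49294102487914, 'cx': 254.6531458998138, 'cy': 191.0076080468121, 'T': array([[ 0.98794587, -0.07284882,  0.13658697,  0.35772736],
       [-0.15479085, -0.4743398 ,  0.86662653, -1.03045635],
       [ 0.00165591, -0.87732252, -0.47989838,  0.73402532],
       [ 0.        ,  0.        ,  0.        ,  1.        ]])}
top {'fx': 399.2593871025175, 'fy': 399.2593871025175, 'cx': 254.77939916803768, 'cy': 193.11475309133334, 'T': array([[ 2.88661997e-03, -9.97174643e-01,  7.50626334e-02,
         4.23416972e-01],
       [-9.99811655e-01, -1.43735445e-03,  1.93542754e-02,
         8.82131315e-02],
       [-1.91917011e-02, -7.51043642e-02, -9.96990979e-01,
         1.49084030e+00],
       [ 0.00000000e+00,  0.00000000e+00,  0.00000000e+00,
         1.00000000e+00]])}
{'time': 0.1, 'q': array([6.48030266e+01, 5.00649270e+00, 1.00395726e+01, 9.50989079e+01,
       8.78049869e-04, 8.99997582e+01]), 'qd': array([-0.02128725, -0.1628852 ,  0.06203134,  0.02754261, -0.08561344,
       -0.02742635]), 'joint_efforts': array([ 1.41052158e-05, -5.21561050e+01,  4.65654874e+01,  1.60372647e-02,
       -2.22968890e-05, -2.34245664e-05]), 'ee_pos': array([0.23406359, 0.49748891, 0.23067311]), 'tcp_rot': array([-1.79934172e+02, -8.78327109e-04,  1.54803267e+02]), 'wrist_force': array([0.9180936 , 0.02596819, 0.1489879 ]), 'torque': array([-0.04507338,  0.06008445, -0.0221347 ]), 'opening': 0.085361981875956} 0.0187
```

View pics/top0.png

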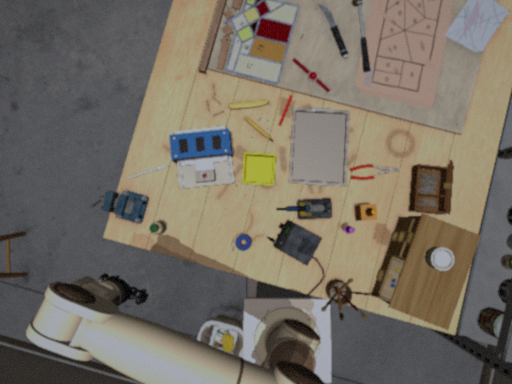

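View pics/side0.png

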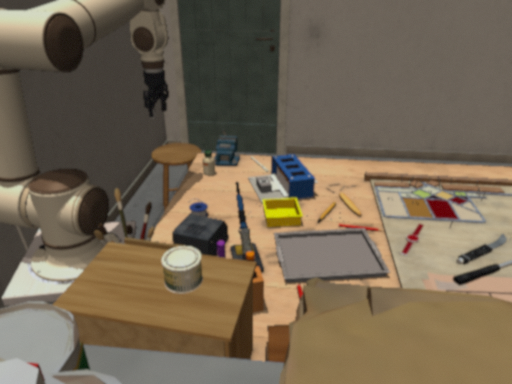

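Run:
```python
import cv2
t=cv2.imread("pics/top0.png"); s=cv2.imread("pics/side0.png")
cv2.imwrite("pics/t_a.png",cv2.resize(t[115:255,160:270],None,fx=4.2,fy=4.2,interpolation=cv2.INTER_CUBIC))
cv2.imwrite("pics/t_b.png",cv2.resize(t[95:265,265:415],None,fx=3.5,fy=3.5,interpolation=cv2.INTER_CUBIC))
cv2.imwrite("pics/s_a.png",cv2.resize(s[130:240,190:330],None,fx=5.4,fy=5.4,interpolation=cv2.INTER_CUBIC))
cv2.imwrite("pics/s_b.png",cv2.resize(s[170:360,160:400],None,fx=3.1,fy=3.1,interpolation=cv2.INTER_CUBIC))
```

```text
(no output)
```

View pics/t_a.png

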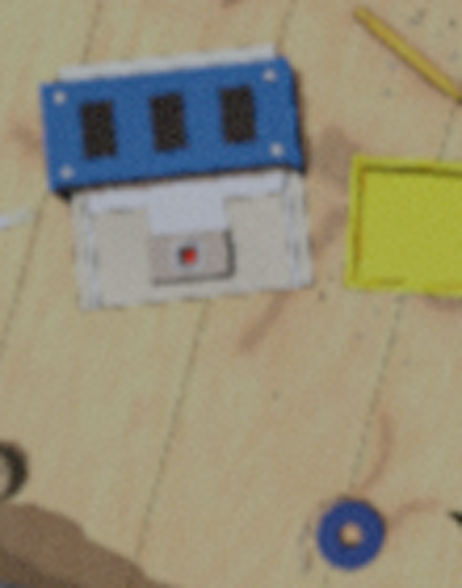

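View pics/t_b.png

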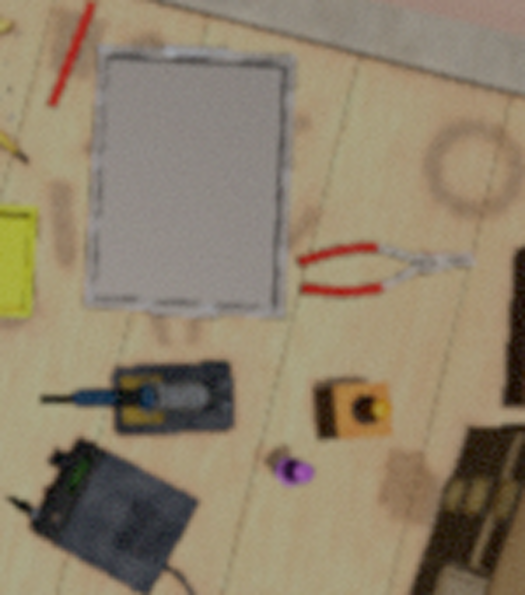

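View pics/s_a.png

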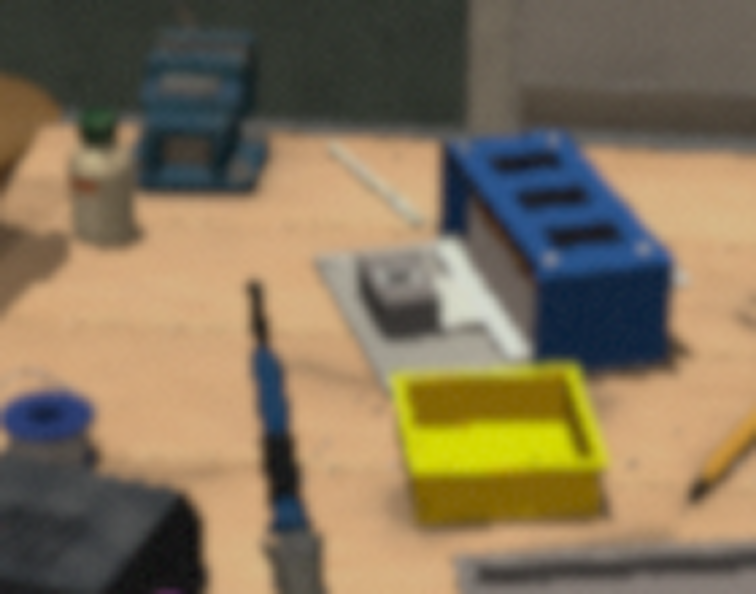

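View pics/s_b.png

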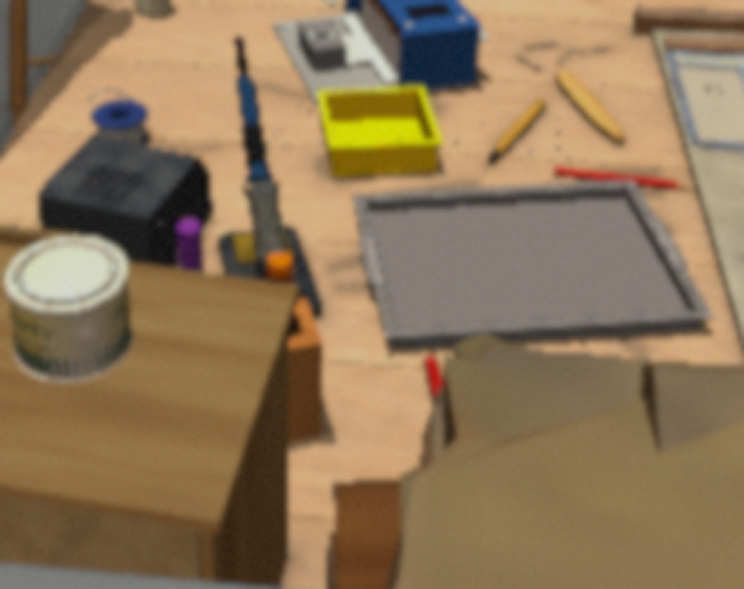

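```bash
cat > h.py <<'E'
import numpy as np, cv2
from workcell import bot, viewer
C={n:viewer.calibration(n) for n in("side","top")}
def proj(n,P):
    c=C[n];T=c["T"];p=(np.atleast_2d(P)-T[:3,3])@T[:3,:3]
    return np.c_[c["fx"]*p[:,0]/p[:,2]+c["cx"],c["fy"]*p[:,1]/p[:,2]+c["cy"]]
def plane(n,uv,z):
    c=C[n];T=c["T"];d=T[:3,:3]@np.array([(uv[0]-c["cx"])/c["fx"],(uv[1]-c["cy"])/c["fy"],1]);o=T[:3,3]
    return o+d*(z-o[2])/d[2]
def crop(n,fn,x0,y0,x1,y1,s,im=None,pts=[]):
    im=viewer.camera(n) if im is None else im
    o=cv2.resize(im[y0:y1,x0:x1],None,fx=s,fy=s,interpolation=cv2.INTER_CUBIC)
    for p in pts:
        q=((np.array(p)-[x0,y0]+.5)*s).astype(int); cv2.drawMarker(o,tuple(int(v) for v in q),(0,255,0),cv2.MARKER_CROSS,9,1)
    cv2.imwrite(fn,o); return im
def src(p,x0,y0,s): return (np.array(p,float)+.5)/s-.5+[x0,y0]
E
python3 - <<'E'
from h import *
A=lambda p:src(p,160,115,4.2); B=lambda p:src(p,265,95,3.5)
def show(name,pts,z,f):
    q=np.array([plane("top",f(p),z) for p in pts]); print(name,q[:,:2].round(4).tolist())
    return q
q=show("hood roof TL TR BR BL",[(42,87),(290,58),(301,164),(55,192)],.082,A)
print(np.linalg.norm(np.diff(q,axis=0),axis=1))
q=show("plate front L,R",[(78,308),(313,285)],.005,A)
show("button",[(188,255)],.02,A);show("blocktop",[(152,235),(230,231),(232,276),(154,283)],.036,A)
q=show("dish",[(357,155)],.04,A)
q=show("dish R",[(36,207),(33,320)],.04,B)
q=show("tray TL TR BR BL",[(100,47),(294,57),(284,317),(86,303)],.02,B);print(q.mean(0),np.linalg.norm(np.diff(q,axis=0),axis=1))
q=show("pinblock",[(335,382),(388,380),(391,432),(337,437)],.095,B);print(q.mean(0))
show("pinhandle top",[(380,408)],.16,B); show("purple top",[(297,472)],.065,B)
show("spool",[(352,534)],.04,A); show("bottle",[(5,470)],.09,A)
E
```

```text
hood roof TL TR BR BL [[0.7373, 0.4222], [0.7621, 0.2099], [0.6706, 0.1999], [0.6466, 0.4094]]
[0.21373194 0.09203898 0.21089589]
plate front L,R [[0.5543, 0.4044], [0.5751, 0.1944]]
button [[0.6002, 0.3043]]
blocktop [[0.6159, 0.3338], [0.6194, 0.2653], [0.5798, 0.2632], [0.5736, 0.3315]]
dish [[0.6859, 0.1542]]
dish R [[0.6774, 0.0429], [0.5585, 0.0461]]
tray TL TR BR BL [[0.854, -0.0264], [0.8426, -0.2331], [0.5638, -0.2185], [0.5785, -0.0104]]
[ 0.7097253  -0.12211123  0.02      ] [0.20700562 0.27913427 0.20858312]
pinblock [[0.4918, -0.2525], [0.4939, -0.3049], [0.4423, -0.3069], [0.4372, -0.2535]]
[ 0.46627634 -0.27945882  0.095     ]
pinhandle top [[0.464, -0.2786]]
purple top [[0.402, -0.22]]
spool [[0.3563, 0.1569]]
bottle [[0.4107, 0.4452]]
```

```bash
cat >> h.py <<'E'
def tri(ut,us):
    A=[];b=[]
    for n,uv in(("top",ut),("side",us)):
        c=C[n];T=c["T"];d=T[:3,:3]@np.array([(uv[0]-c["cx"])/c["fx"],(uv[1]-c["cy"])/c["fy"],1]);d/=np.linalg.norm(d)
        M=np.eye(3)-np.outer(d,d);A.append(M);b.append(M@T[:3,3])
    A=np.vstack(A);b=np.hstack(b);x=np.linalg.lstsq(A,b,rcond=None)[0]
    return x,np.linalg.norm(A@x-b)
E
python3 - <<'E'
from h import *
B=lambda p:src(p,265,95,3.5);D=lambda p:src(p,160,170,3.1);E_=lambda p:src(p,190,130,5.4);A=lambda p:src(p,160,115,4.2)
print("iron tip",tri(B((42,399)),D((239,42))))
print("iron mid blue/grey",tri(B((115,398)),D((258,180))))
print("purple top",tri(B((297,470)),D((188,222))))
print("orange top",tri(B((380,408)),D((279,258))))
print("cabinet corner",tri((416,218),(255,267)))
print("block corner TR",tri(B((388,380)),D((318,343))))
print("well",tri(A((188,255)),E_((402,275))))
for i,(a,b) in enumerate([((42,87),(447,145)),((290,58),(560,132)),((301,164),(665,262)),((55,192),(540,270))]): print("hood",tri(A(a),E_(b)))
E
python3 - <<'E'
import sys;sys.path.insert(0,'.')
from h import *
t=cv2.imread("pics/top0.png")
crop("top","pics/t_w.png",165,120,245,195,9,t)
crop("top","pics/t_p.png",330,190,400,250,9,t)
E
```

```text
iron tip (array([0.47248511, 0.04137642, 0.1709646 ]), np.float64(0.0014475130422873313))
iron mid blue/grey (array([ 0.47828588, -0.03669135,  0.06555627]), np.float64(0.002559613436210646))
purple top (array([ 0.4045185 , -0.20299556,  0.14362287]), np.float64(0.000840710586628339))
orange top (array([ 0.46451288, -0.27902962,  0.15855951]), np.float64(0.0006018561760700898))
cabinet corner (array([ 0.44965665, -0.39879894,  0.21512994]), np.float64(0.01203590691129866))
block corner TR (array([ 0.49203283, -0.30434648,  0.0962879 ]), np.float64(0.002520984068629002))
well (array([0.60025196, 0.30149387, 0.03739291]), np.float64(0.003093535764999602))
hood (array([0.6967519 , 0.42510308, 0.08152322]), np.float64(0.05644653984569429))
hood (array([0.70993477, 0.20488066, 0.18360305]), np.float64(0.038585391767342506))
hood (array([0.70931245, 0.19026227, 0.09051094]), np.float64(0.057583619952394735))
hood (array([ 0.69785878,  0.43040202, -0.03429377]), np.float64(0.046762512552066725))
```

View pics/t_w.png

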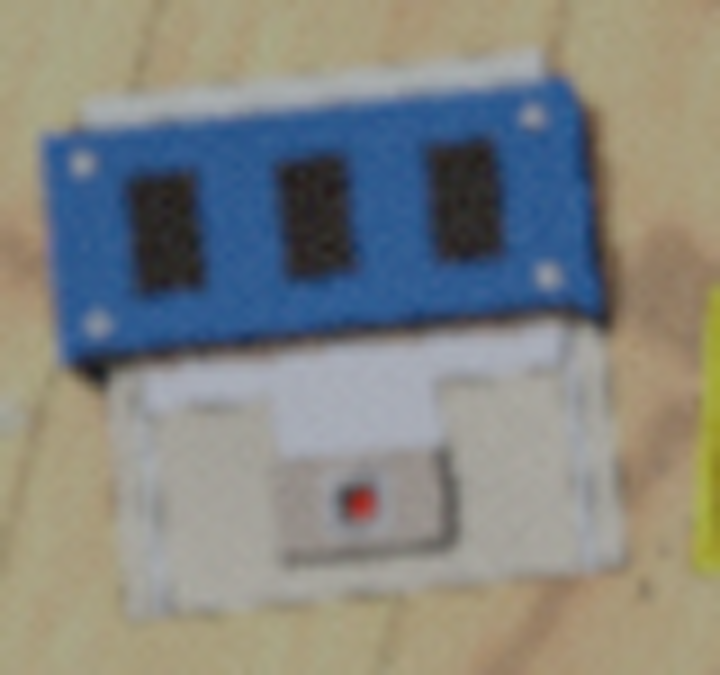

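View pics/t_p.png

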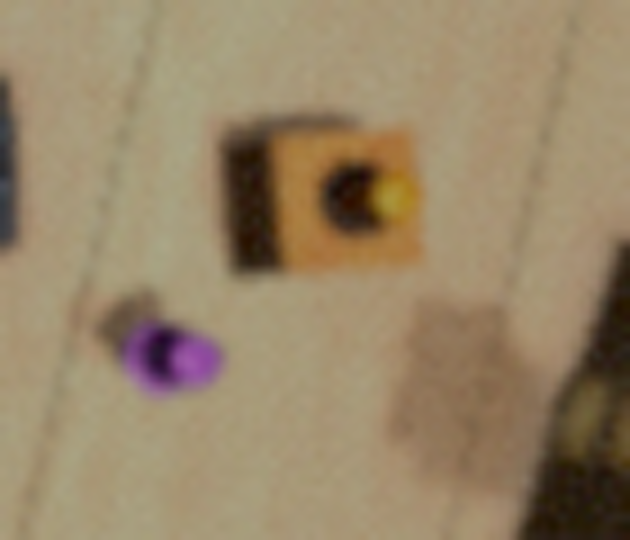

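```bash
cat >> h.py <<'E'
from scipy.spatial.transform import Rotation as R
def pose():
    o=bot.get_obs();return np.array(o["ee_pos"]),R.from_euler('xyz',o["tcp_rot"],degrees=True),o
def to(p,yaw=None,r0=None,p0=None):
    P,r,o=pose();d=r.inv().apply(np.array(p)-P)/.06
    print("TCP",P.round(4),"rot",o["tcp_rot"].round(2),"F",o["wrist_force"].round(1),"open",round(o["opening"],4),"t",round(o["time"],2))
    print("tool shift units",d.round(3))
    if yaw is not None:
        w=(r.inv()*R.from_euler('xyz',[180,0,yaw],degrees=True)).as_rotvec(degrees=True)/6;print("turn units",w.round(3))
        d2=R.from_euler('xyz',[180,0,yaw],degrees=True).inv().apply(np.array(p)-P)/.06;print("shift units in final axes",d2.round(3))
E
python3 - <<'E'
from h import *
W=lambda p:src(p,165,120,9);
print("well",plane("top",W((357,502)),.036))
print("blk",[plane("top",W(p),.036).round(4) for p in((280,460),(437,450),(443,542),(287,553))])
print("plate front",[plane("top",W(p),.004).round(4) for p in((130,615),(622,565))])
to([.465,-.279,.231],96)
E
```

```text
well [0.59823466 0.3025342  0.036     ]
blk [array([0.6155, 0.3343, 0.036 ]), array([0.6196, 0.27  , 0.036 ]), array([0.5818, 0.2672, 0.036 ]), array([0.5773, 0.3309, 0.036 ])]
plate front [array([0.5546, 0.4016, 0.004 ]), array([0.5758, 0.1963, 0.004 ])]
TCP [0.2341 0.4975 0.2307] rot [-179.93   -0.    154.8 ] F [0.9 0.  0.1] open 0.0854 t 0.1
tool shift units [-8.9920e+00 -1.0072e+01  6.0000e-03]
turn units [-1.000e-02  5.000e-03  9.801e+00]
shift units in final axes [-1.3273e+01  2.4750e+00 -5.0000e-03]
```

>>> arm_command(
  motion=[
    [0.5,[0,0,-0.1],[0,0,0.98]],
    [0.5,[0,0,-0.1],[0,0,0.98]],
    [0.5,[0,0,-0.1],[0,0,0.98]],
    [0.5,[0,0,-0.1],[0,0,0.98]],
    [0.5,[0,0,-0.1],[0,0,0.98]],
    [0.5,[0,0,0],[0,0,0.98]],
    [0.5,[0,0,0],[0,0,0.98]],
    [0.5,[0,0,0],[0,0,0.98]],
    [0.5,[0,0,0],[0,0,0.98]],
    [0.5,[0,0,0],[0,0,0.98]],
    [0.5,[0,0,0],[0,0,0]],
  ],
  newtons=80,
)

```text
time: 1.48
ee_pos: [0.2341, 0.4976, 0.2609]
tcp_rot: [-180.0, 0.0, 96.0]
wrist_force: [-0.4, -0.1, -0.8]
opening: 0.0428
```

```bash
python3 -c "
from h import *
to([.465,-.279,.26],96)"
```

```text
TCP [0.2341 0.4976 0.2609] rot [-1.7998e+02  3.0000e-02  9.6040e+01] F [-0.4 -0.1 -0.8] open 0.0428 t 1.48
tool shift units [-13.276   2.465   0.022]
turn units [-0.003  0.005  0.006]
shift units in final axes [-13.274   2.474   0.016]
```

>>> arm_command(
  motion=[
    [0.5,[-0.664,0.124,0],[0,0,0]],
    [0.5,[-0.664,0.124,0],[0,0,0]],
    [0.5,[-0.664,0.124,0],[0,0,0]],
    [0.5,[-0.664,0.124,0],[0,0,0]],
    [0.5,[-0.664,0.124,0],[0,0,0]],
    [0.5,[-0.664,0.124,0],[0,0,0]],
    [0.5,[-0.664,0.124,0],[0,0,0]],
    [0.5,[-0.664,0.124,0],[0,0,0]],
    [0.5,[-0.664,0.124,0],[0,0,0]],
    [0.5,[-0.664,0.124,0],[0,0,0]],
  ],
)

```text
time: 2.72
ee_pos: [0.3499, 0.1079, 0.2613]
tcp_rot: [180.0, -0.0, 96.2]
wrist_force: [0.4, -0.4, 0.9]
opening: 0.0426
```

>>> arm_command(
  motion=[
    [0.5,[-0.664,0.124,0],[0,0,0]],
    [0.5,[-0.664,0.124,0],[0,0,0]],
    [0.5,[-0.664,0.124,0],[0,0,0]],
    [0.5,[-0.664,0.124,0],[0,0,0]],
    [0.5,[-0.664,0.124,0],[0,0,0]],
    [0.5,[-0.664,0.124,0],[0,0,0]],
    [0.5,[-0.664,0.124,0],[0,0,0]],
    [0.5,[-0.664,0.124,0],[0,0,0]],
    [0.5,[-0.664,0.124,0],[0,0,0]],
    [0.5,[-0.664,0.124,0],[0,0,0]],
    [0.5,[0,0,0],[0,0,0]],
  ],
)

```text
time: 4.1
ee_pos: [0.4656, -0.2812, 0.2599]
tcp_rot: [-179.9, -0.1, 96.0]
wrist_force: [-0.2, 0.1, 0.6]
opening: 0.0427
```

```bash
python3 -c "
from h import *
to([.465,-.279,.111],96)
s=crop('side','pics/s1.png',190,150,330,300,5.3)
crop('top','pics/t1.png',320,170,420,260,7)"
```

```text
TCP [ 0.4656 -0.2812  0.2599] rot [-1.7991e+02 -5.0000e-02  9.6010e+01] F [-0.2  0.1  0.6] open 0.0427 t 4.1
tool shift units [ 3.500e-02 -2.000e-03  2.482e+00]
turn units [-0.015 -0.009  0.001]
shift units in final axes [ 0.038 -0.006  2.482]
```

View pics/s1.png

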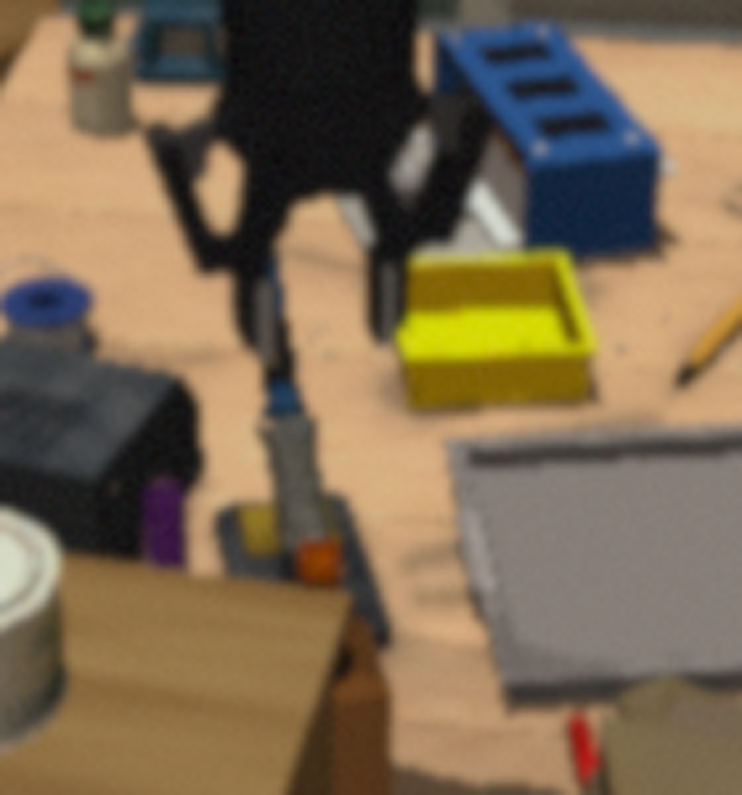

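View pics/t1.png

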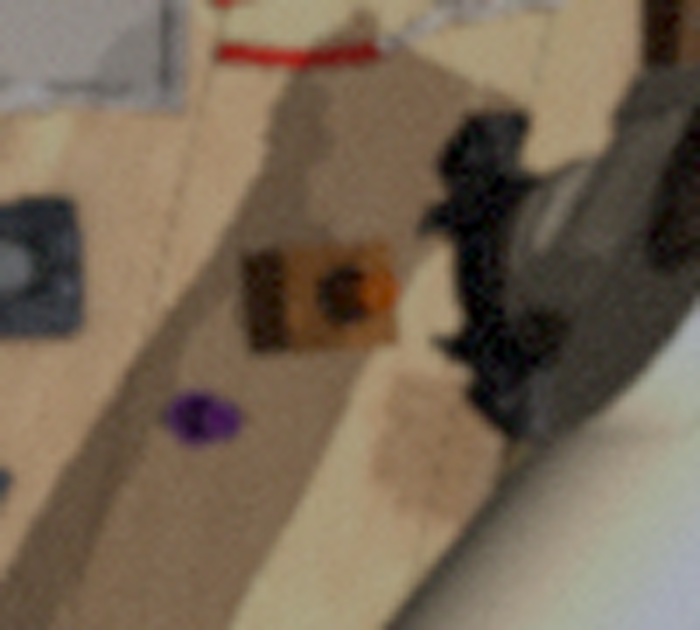

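>>> arm_command(
  motion=[
    [0.5,[0.037,0,0.4],[0,0,0]],
    [0.5,[0,0,0.4],[0,0,0]],
    [0.5,[0,0,0.4],[0,0,0]],
    [0.5,[0,0,0.4],[0,0,0]],
    [0.5,[0,0,0.4],[0,0,0]],
    [0.5,[0,0,0.3],[0,0,0]],
    [0.5,[0,0,0.18],[0,0,0]],
    [0.5,[0,0,0],[0,0,0]],
  ],
)

```text
time: 5.2
ee_pos: [0.465, -0.2767, 0.1122]
tcp_rot: [-180.0, -0.0, 96.0]
wrist_force: [0.4, 0.3, 0.2]
opening: 0.0425
```

```bash
python3 -c "
from h import *
to([.465,-.279,.111],96)
s=crop('side','pics/s2.png',220,150,330,300,5.3)
crop('top','pics/t2.png',320,170,420,260,7)"
```

```text
TCP [ 0.465  -0.2767  0.1122] rot [-1.7997e+02 -2.0000e-02  9.6030e+01] F [0.4 0.3 0.2] open 0.0425 t 5.2
tool shift units [-0.039 -0.004  0.02 ]
turn units [-0.005 -0.004  0.005]
shift units in final axes [-0.039 -0.004  0.02 ]
```

View pics/s2.png

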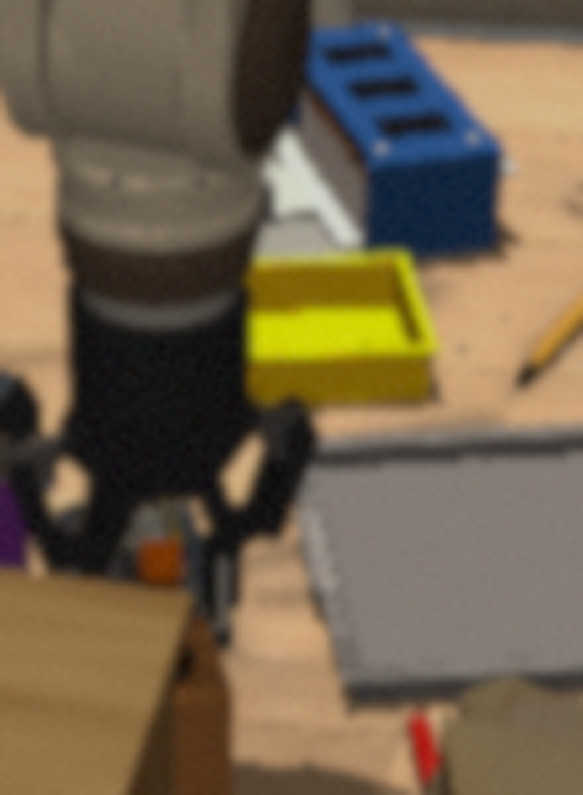

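View pics/t2.png

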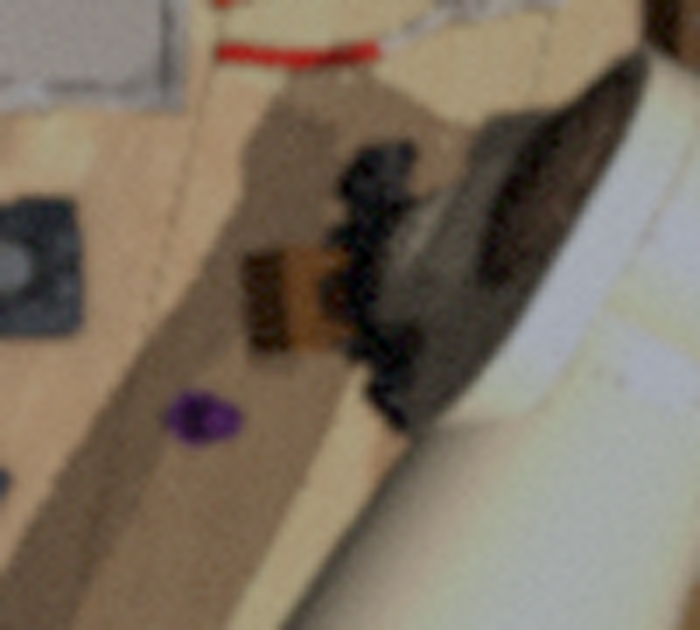

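>>> arm_command(
  motion=[
    [0.5,[-0.035,0,0.015],[0,0,0]],
    [0.0,[0,0,0],[0,0,0]],
    [0.0,[0,0,0],[0,0,0]],
    [0.0,[0,0,0],[0,0,0]],
    [0.0,[0,0,0],[0,0,0]],
    [0.0,[0,0,0],[0,0,0]],
    [0.0,[0,0,0],[0,0,0]],
  ],
)

```text
time: 6.18
ee_pos: [0.4656, -0.2793, 0.1119]
tcp_rot: [180.0, 0.0, 96.0]
wrist_force: [-0.8, -0.3, 5.6]
opening: 0.0181
```

>>> arm_command(
  motion=[
    [0,[0,0,-0.15],[0,0,0]],
    [0,[0,0,-0.3],[0,0,0]],
    [0,[0,0,-0.3],[0,0,0]],
    [0,[0,0,-0.3],[0,0,0]],
    [0,[0,0,-0.35],[0,0,0]],
    [0,[0,0,-0.35],[0,0,0]],
    [0,[0,0,-0.35],[0,0,0]],
    [0,[0,0,-0.35],[0,0,0]],
    [0,[0,0,-0.35],[0,0,0]],
    [0,[0,0,0],[0,0,0]],
  ],
)

```text
time: 7.42
ee_pos: [0.4659, -0.2794, 0.2817]
tcp_rot: [179.9, 0.1, 96.0]
wrist_force: [0.5, 0.2, -1.3]
opening: 0.0184
```

```bash
python3 -c "
from h import *
to([.599,.302,.28],96)
s=crop('side','pics/s3.png',200,110,330,260,5.3)
crop('top','pics/t3.png',320,170,420,260,7)"
```

```text
TCP [ 0.4659 -0.2794  0.2817] rot [1.7985e+02 1.1000e-01 9.6000e+01] F [ 0.5  0.2 -1.3] open 0.0184 t 7.42
tool shift units [9.405 3.219 0.019]
turn units [0.024 0.018 0.   ]
shift units in final axes [9.405 3.219 0.029]
```

View pics/s3.png

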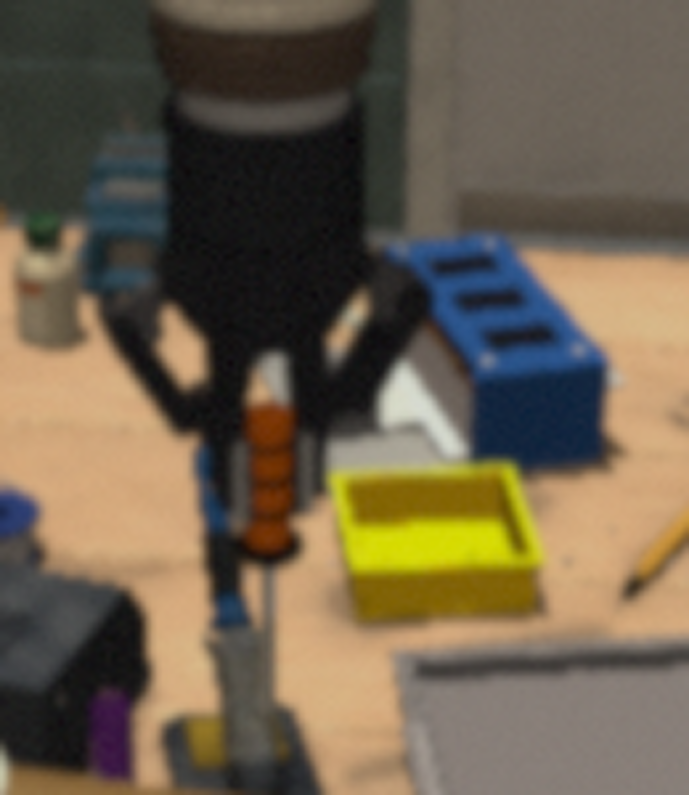

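>>> arm_command(
  motion=[
    [0,[0.5,0.17,0],[0,0,0]],
    [0,[0.6,0.2,0],[0,0,0]],
    [0,[0.6,0.2,0],[0,0,0]],
    [0,[0.6,0.2,0],[0,0,0]],
    [0,[0.6,0.2,0],[0,0,0]],
    [0,[0.6,0.2,0],[0,0,0]],
    [0,[0.6,0.2,0],[0,0,0]],
    [0,[0.6,0.2,0],[0,0,0]],
    [0,[0.6,0.2,0],[0,0,0]],
    [0,[0.6,0.2,0],[0,0,0]],
    [0,[0.6,0.2,0],[0,0,0]],
    [0,[0.6,0.2,0],[0,0,0]],
  ],
)

```text
time: 9.02
ee_pos: [0.5622, 0.1606, 0.2785]
tcp_rot: [-179.9, 0.0, 96.0]
wrist_force: [0.5, -0.1, -0.6]
opening: 0.0181
```

>>> arm_command(
  motion=[
    [0,[0.6,0.2,0.2],[0,0,0]],
    [0,[0.6,0.2,0.2],[0,0,0]],
    [0,[0.6,0.2,0.2],[0,0,0]],
    [0,[0.5,0.24,0.2],[0,0,0]],
    [0,[0,0,0.3],[0,0,0]],
    [0,[0,0,0.3],[0,0,0]],
    [0,[0,0,0],[0,0,0]],
    [0,[0,0,0],[0,0,0]],
  ],
)

```text
time: 10.02
ee_pos: [0.598, 0.3018, 0.1959]
tcp_rot: [-180.0, 0.0, 96.0]
wrist_force: [0.7, 0.4, -1.0]
opening: 0.0182
```

```bash
python3 -c "
from h import *
to([.599,.302,.15],96)
s=crop('side','pics/s4.png',190,70,320,200,6)
crop('top','pics/t4.png',150,110,250,200,8)"
```

```text
TCP [0.598  0.3018 0.1959] rot [-180.      0.     95.99] F [ 0.7  0.4 -1. ] open 0.0182 t 10.03
tool shift units [0.001 0.018 0.765]
turn units [-0.     0.    -0.001]
shift units in final axes [0.001 0.018 0.765]
```

View pics/s4.png

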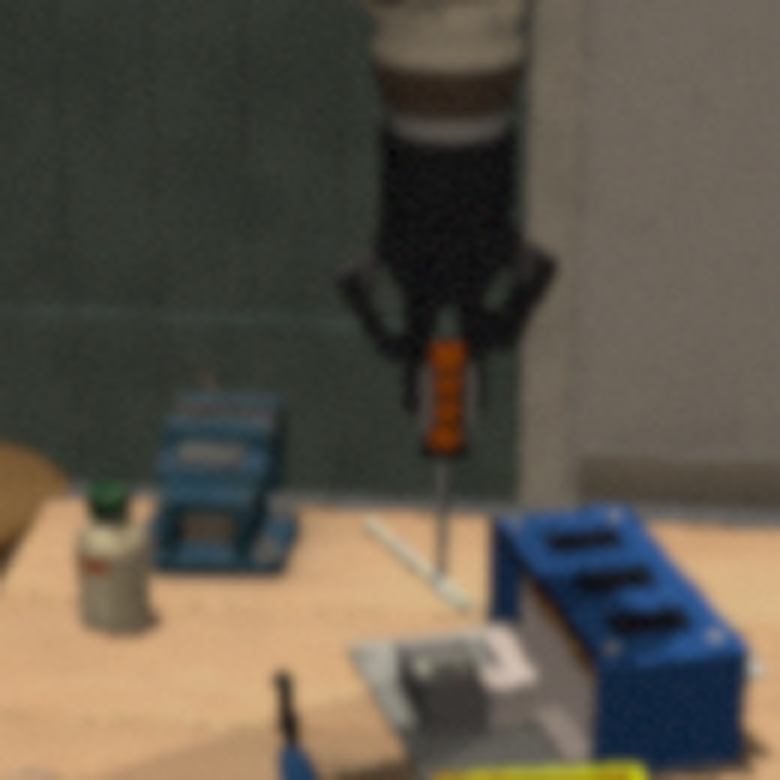

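View pics/t4.png

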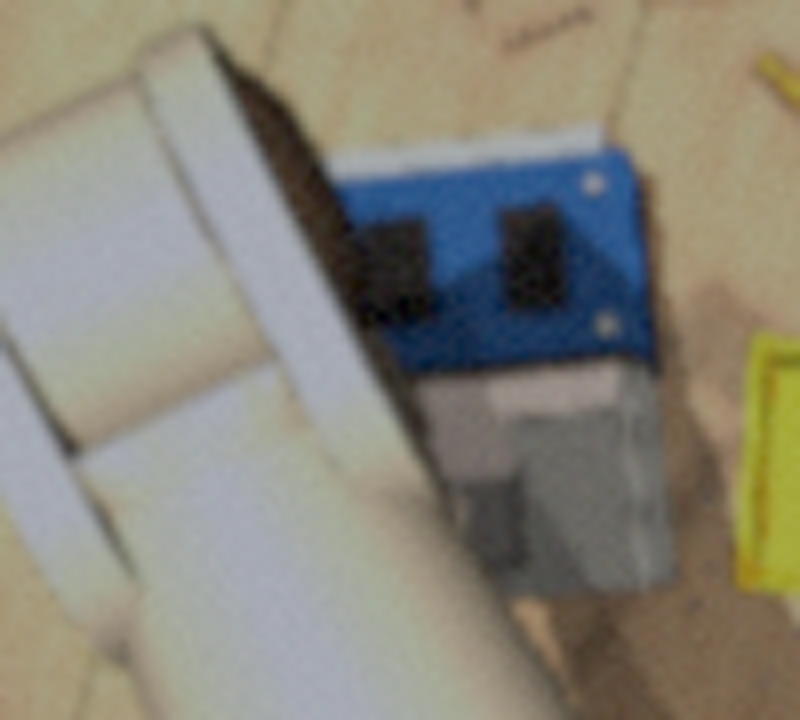

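```bash
python3 -c "
from h import *
print('tip seen',src((441,582),190,70,6),'pred',proj('side',[.598,.3018,.099]))
print('well seen',src((402,276),190,130,5.4),'pred',proj('side',[.599,.302,.036]))
s=cv2.imread('pics/side0.png'); crop('side','pics/s0w.png',240,165,300,205,12,s,[proj('side',[.599,.302,.036])[0]])
t=cv2.imread('pics/top0.png'); crop('top','pics/t0w.png',180,150,240,195,12,t,[proj('top',[.599,.302,.036])[0]])
"
```

```text
tip seen [263.08333333 166.58333333] pred [[263.01551419 165.36142584]]
well seen [264.03703704 180.7037037 ] pred [[263.07987949 180.87578897]]
```

View pics/s0w.png

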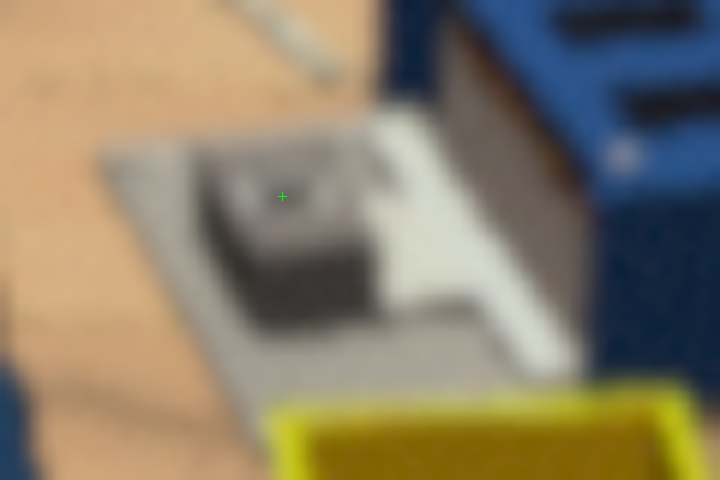

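View pics/t0w.png

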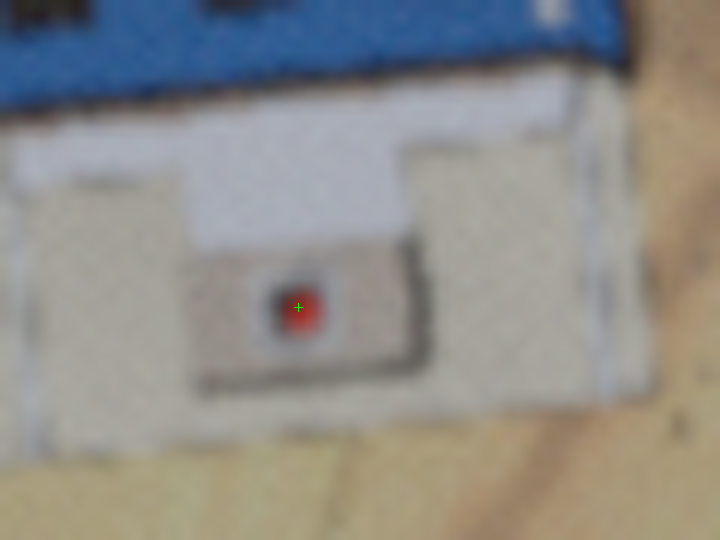

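>>> arm_command(
  motion=[
    [0,[0,0.03,0.3],[0,0,0]],
    [0,[0,0,0.3],[0,0,0]],
    [0,[0,0,0.15],[0,0,0]],
    [0,[0,0,0],[0,0,0]],
    [0,[0,0,0],[0,0,0]],
  ],
)

```text
time: 10.75
ee_pos: [0.6, 0.3022, 0.1513]
tcp_rot: [179.9, -0.0, 96.0]
wrist_force: [0.5, -0.1, -0.1]
opening: 0.0184
```

```bash
python3 -c "
from h import *
to([.6,.302,.15],96)
s=crop('side','pics/s5.png',230,120,310,210,9)
P,_,_=pose();print(proj('side',P-[0,0,.097]))
"
```

```text
TCP [0.6    0.3022 0.1513] rot [ 1.7995e+02 -2.0000e-02  9.6000e+01] F [ 0.5 -0.1 -0.1] open 0.0184 t 10.75
tool shift units [-0.004 -0.001  0.021]
turn units [ 0.008 -0.003 -0.   ]
shift units in final axes [-0.004 -0.001  0.021]
[[263.41676273 176.34314558]]
```

View pics/s5.png

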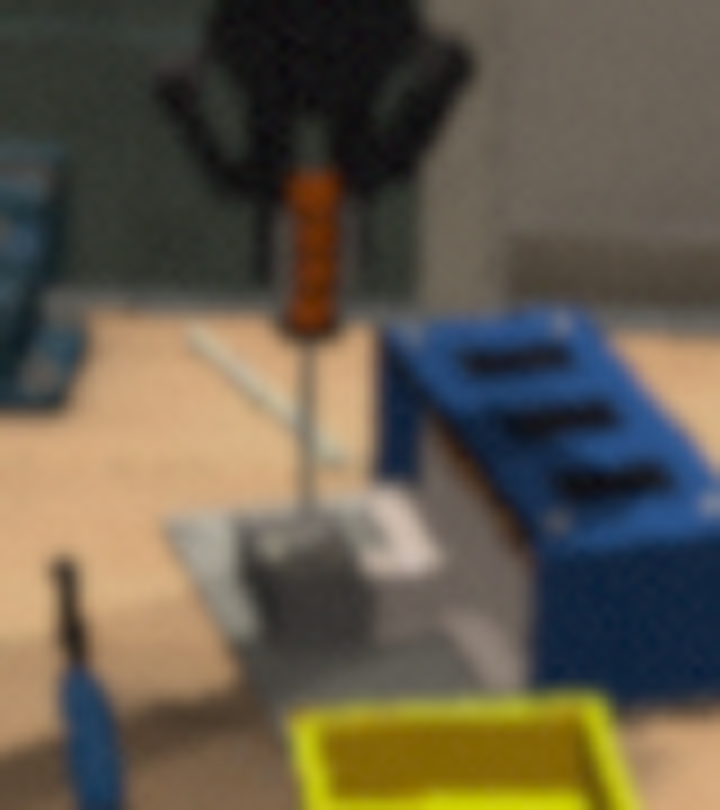

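>>> arm_command(
  motion=[
    [0,[0,0,0.15],[0,0,0]],
    [0,[0,0,0.1],[0,0,0]],
    [0,[0,0,0.07],[0,0,0]],
    [0,[0,0,0.05],[0,0,0]],
    [0,[0,0,0.03],[0,0,0]],
    [0,[0,0,0],[0,0,0]],
    [0,[0,0,0],[0,0,0]],
  ],
)

```text
time: 11.68
ee_pos: [0.5998, 0.3022, 0.1268]
tcp_rot: [180.0, -0.0, 96.0]
wrist_force: [0.2, 0.0, -0.6]
opening: 0.0181
```

>>> arm_command(
  motion=[
    [0,[0,0,0.07],[0,0,0]],
    [0,[0,0,0.05],[0,0,0]],
    [0,[0,0,0.03],[0,0,0]],
    [0,[0,0,0],[0,0,0]],
    [0,[0,0,0],[0,0,0]],
  ],
)

```text
time: 12.3
ee_pos: [0.5999, 0.3021, 0.1177]
tcp_rot: [180.0, -0.0, 96.0]
wrist_force: [-0.4, 0.4, -0.6]
opening: 0.0179
```

>>> arm_command(
  motion=[
    [0,[0,0,0.04],[0,0,0]],
    [0,[0,0,0.03],[0,0,0]],
    [0,[0,0,0],[0,0,0]],
    [0,[0,0,0],[0,0,0]],
  ],
)

```text
time: 12.8
ee_pos: [0.5999, 0.3022, 0.1137]
tcp_rot: [180.0, -0.0, 96.0]
wrist_force: [-0.1, -0.3, 2.8]
opening: 0.0184
```

>>> arm_command(
  motion=[
    [0,[0,0,0.04],[0,0,0]],
    [0,[0,0,0.035],[0,0,0]],
    [0,[0,0,0],[0,0,0]],
    [0,[0,0,0],[0,0,0]],
  ],
)

```text
time: 13.3
ee_pos: [0.6001, 0.3023, 0.11]
tcp_rot: [179.9, -0.0, 96.0]
wrist_force: [-1.7, -1.3, 9.3]
opening: 0.0184
```

>>> arm_command(
  motion=[
    [0,[0,-0.06,0],[0,0,0]],
    [0,[0,-0.08,0],[0,0,0]],
    [0,[0,-0.1,0],[0,0,0]],
    [0,[0,-0.1,0],[0,0,0]],
    [0,[0,-0.1,0],[0,0,0]],
    [0,[0,-0.1,0],[0,0,0]],
    [0,[0,-0.06,0],[0,0,0]],
    [0,[0,0,0],[0,0,0]],
  ],
)

```text
time: 14.3
ee_pos: [0.5643, 0.2985, 0.11]
tcp_rot: [179.9, -0.0, 96.0]
wrist_force: [0.3, -0.3, 9.7]
opening: 0.0182
```

```bash
python3 -c "
from h import *
to([.48,.29,.11],96)
s=crop('side','pics/s6.png',220,110,320,210,7.5)
crop('top','pics/t6.png',150,110,250,200,8)"
```

```text
TCP [0.5643 0.2985 0.11  ] rot [ 1.7989e+02 -3.0000e-02  9.6000e+01] F [ 0.3 -0.3  9.7] open 0.0182 t 14.3
tool shift units [ 0.006 -1.412 -0.003]
turn units [ 0.018 -0.005  0.001]
shift units in final axes [ 0.006 -1.412 -0.   ]
```

View pics/s6.png

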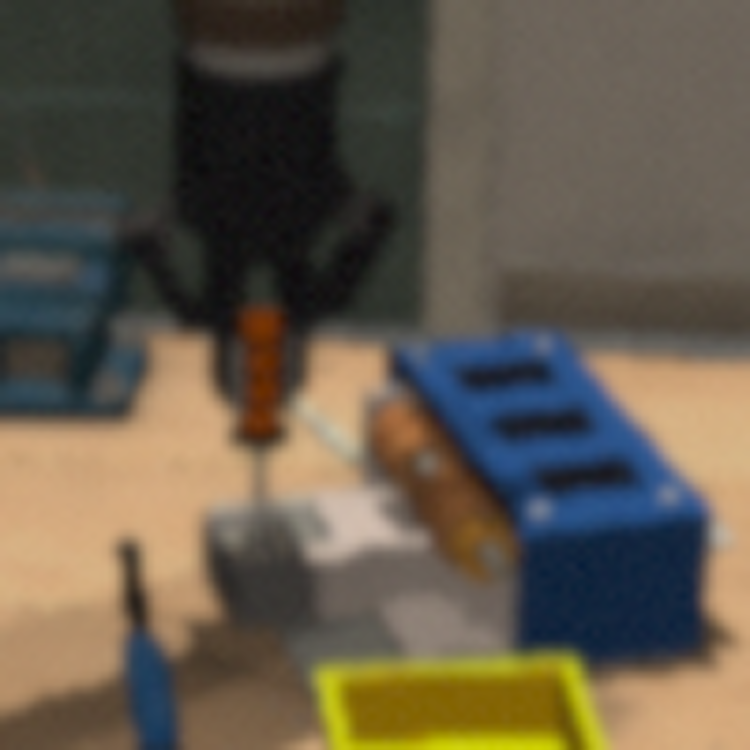

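View pics/t6.png

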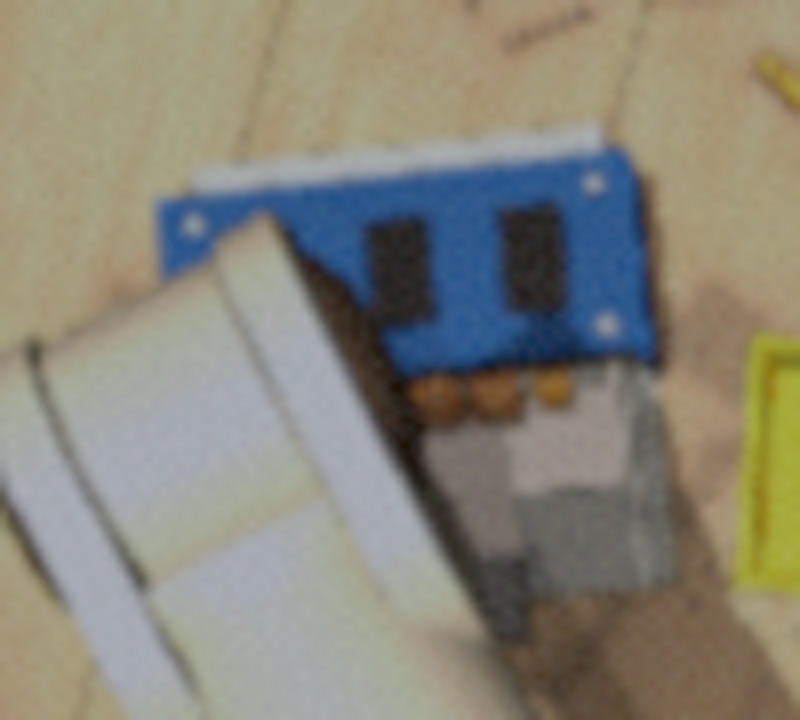

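>>> arm_command(
  motion=[
    [0,[0,-0.1,0],[0,0,0]],
    [0,[0,-0.15,0],[0,0,0]],
    [0,[0,-0.15,0],[0,0,0]],
    [0,[0,-0.15,0],[0,0,0]],
    [0,[0,-0.15,0],[0,0,0]],
    [0,[0,-0.15,0],[0,0,0]],
    [0,[0,-0.15,0],[0,0,0]],
    [0,[0,-0.15,0],[0,0,0]],
    [0,[0,-0.1,0],[0,0,0]],
    [0,[0,-0.05,0],[0,0,0]],
    [0,[0,0,0],[0,0,0]],
  ],
)

```text
time: 15.78
ee_pos: [0.4868, 0.2904, 0.1099]
tcp_rot: [179.9, -0.0, 96.0]
wrist_force: [-0.2, -1.0, 9.1]
opening: 0.0183
```

>>> arm_command(
  motion=[
    [0,[0,-0.05,0],[0,0,0]],
    [0,[0,-0.05,0],[0,0,0]],
    [0,[0,-0.03,0],[0,0,0]],
    [0,[0,0,0],[0,0,0]],
    [0,[0,0,0],[0,0,0]],
  ],
)

```text
time: 16.4
ee_pos: [0.4798, 0.2896, 0.11]
tcp_rot: [179.8, -0.0, 96.0]
wrist_force: [2.3, -0.4, 8.3]
opening: 0.0186
```

>>> arm_command(
  motion=[
    [0,[0,-0.04,0],[0,0,0]],
    [0,[0,-0.03,0],[0,0,0]],
    [0,[0,0,0],[0,0,0]],
    [0,[0,0,0],[0,0,0]],
  ],
)

```text
time: 16.9
ee_pos: [0.4759, 0.2894, 0.11]
tcp_rot: [179.8, -0.0, 96.0]
wrist_force: [3.4, -0.2, 7.5]
opening: 0.0181
```

>>> arm_command(
  motion=[
    [0,[0,0.04,0],[0,0,0]],
    [0,[0,0.02,-0.1],[0,0,0]],
    [0,[0,0,-0.2],[0,0,0]],
    [0,[0,0,-0.3],[0,0,0]],
    [0,[0,0,-0.4],[0,0,0]],
    [0,[0,0,-0.4],[0,0,0]],
    [0,[0,0,-0.4],[0,0,0]],
    [0,[0,0,-0.4],[0,0,0]],
    [0,[0,0,-0.4],[0,0,0]],
    [0,[0,0,-0.2],[0,0,0]],
    [0,[0,0,0],[0,0,0]],
  ],
)

```text
time: 18.27
ee_pos: [0.4783, 0.2895, 0.2777]
tcp_rot: [179.9, -0.0, 96.0]
wrist_force: [1.1, 0.3, -2.0]
opening: 0.018
```

```bash
python3 -c "
from h import *
to([.465,-.279,.28],96)
s=crop('side','pics/s7.png',200,60,330,210,5)
crop('top','pics/t7.png',150,110,270,230,6)"
```

```text
TCP [0.4783 0.2895 0.2777] rot [ 1.7994e+02 -3.0000e-02  9.6000e+01] F [ 1.1  0.3 -2. ] open 0.018 t 18.27
tool shift units [-9.4   -1.211 -0.045]
turn units [ 0.011 -0.005  0.001]
shift units in final axes [-9.4   -1.211 -0.039]
```

View pics/s7.png

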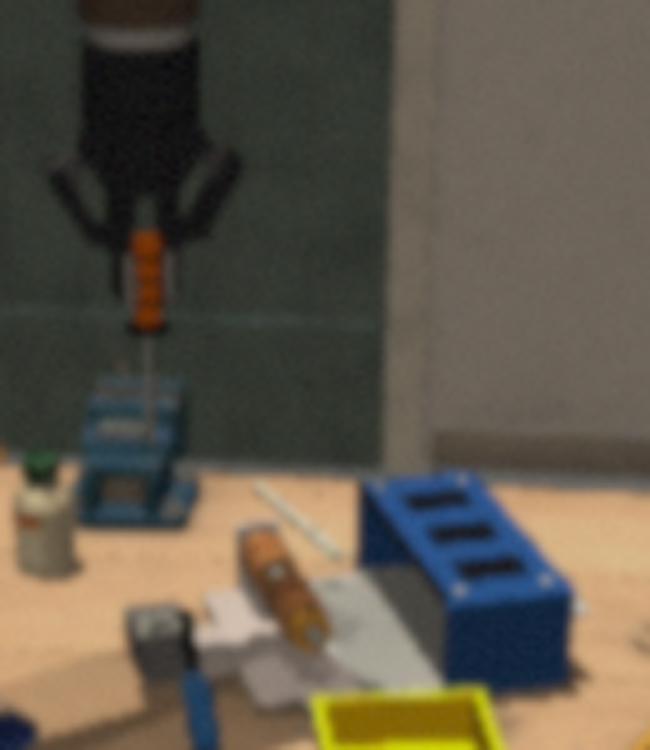

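View pics/t7.png

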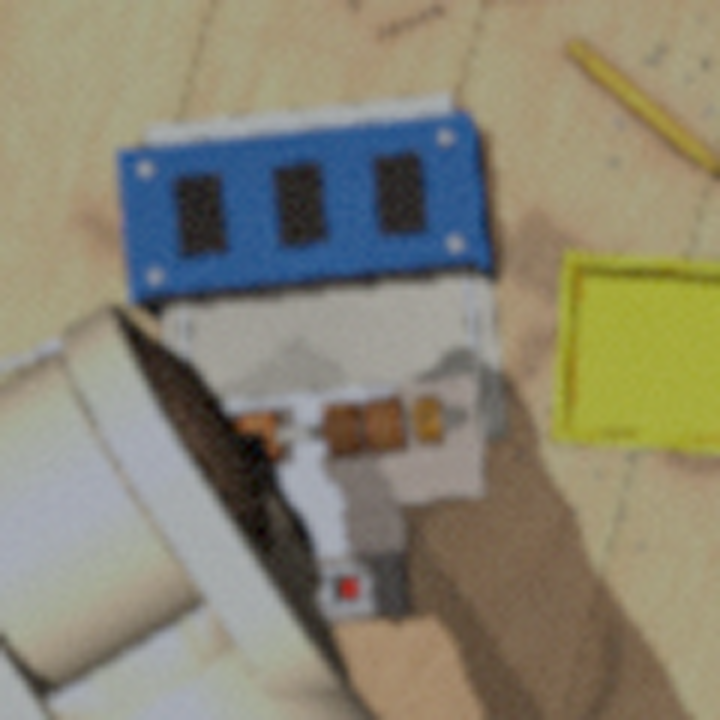

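```bash
python3 -c "
from h import *
a=plane('top',src((347,588),150,110,6),.036);print(a, np.hypot(*(a-[.5985,.3025,.036])[:2]))
for p,z in [((343,428),.066),((384,424),.066),((428,419),.065),((462,416),.052)]: print(plane('top',src(p,150,110,6),z).round(4))
print('pin tip seen',src((148,440),200,60,5),proj('side',[.4783,.2895,.2777-.097]))
print('flange seen',src((147,330),200,60,5),proj('side',[.4783,.2895,.2777-.017]))
"
```

```text
[0.47969489 0.28936054 0.036     ] 0.11952949335502928
[0.5744 0.2887 0.066 ]
[0.5769 0.2641 0.066 ]
[0.58   0.2379 0.065 ]
[0.5833 0.2186 0.052 ]
pin tip seen [229.2 147.6] [[229.6210405  147.56570847]]
flange seen [229.  125.6] [[228.96799309 125.39723204]]
```

>>> arm_command(
  motion=[
    [0,[-0.3,0,-0.35],[0,0,0]],
    [0,[-0.5,0,-0.35],[0,0,0]],
    [0,[-0.6,-0.1,0],[0,0,0]],
    [0,[-0.6,-0.1,0],[0,0,0]],
    [0,[-0.6,-0.1,0],[0,0,0]],
    [0,[-0.6,-0.1,0],[0,0,0]],
    [0,[-0.6,-0.1,0],[0,0,0]],
    [0,[-0.6,-0.1,0],[0,0,0]],
    [0,[-0.6,-0.1,0],[0,0,0]],
    [0,[-0.6,-0.1,0],[0,0,0]],
    [0,[-0.6,-0.1,0],[0,0,0]],
    [0,[-0.6,-0.1,0],[0,0,0]],
  ],
)

```text
time: 19.88
ee_pos: [0.4606, -0.1238, 0.3179]
tcp_rot: [-179.9, -0.0, 96.0]
wrist_force: [0.8, 0.7, -1.3]
opening: 0.0183
```

>>> arm_command(
  motion=[
    [0,[-0.6,-0.1,0.2],[0,0,0]],
    [0,[-0.6,-0.1,0.2],[0,0,0]],
    [0,[-0.6,0,0.2],[0,0,0]],
    [0,[-0.5,0,0.1],[0,0,0]],
    [0,[-0.3,0,0],[0,0,0]],
    [0,[0,0,0],[0,0,0]],
    [0,[0,0,0],[0,0,0]],
  ],
)

```text
time: 20.75
ee_pos: [0.4655, -0.2784, 0.2772]
tcp_rot: [180.0, -0.0, 96.0]
wrist_force: [-1.0, -0.1, -1.4]
opening: 0.0181
```

```bash
python3 -c "
from h import *
to([.4657,-.2793,.22],96)
s=crop('side','pics/s8.png',200,110,330,260,5.3)"
```

```text
TCP [ 0.4655 -0.2784  0.2772] rot [ 1.7999e+02 -1.0000e-02  9.6030e+01] F [-1.  -0.1 -1.4] open 0.0181 t 20.75
tool shift units [-0.016  0.002  0.953]
turn units [ 0.002 -0.002  0.004]
shift units in final axes [-0.015  0.002  0.953]
```

View pics/s8.png

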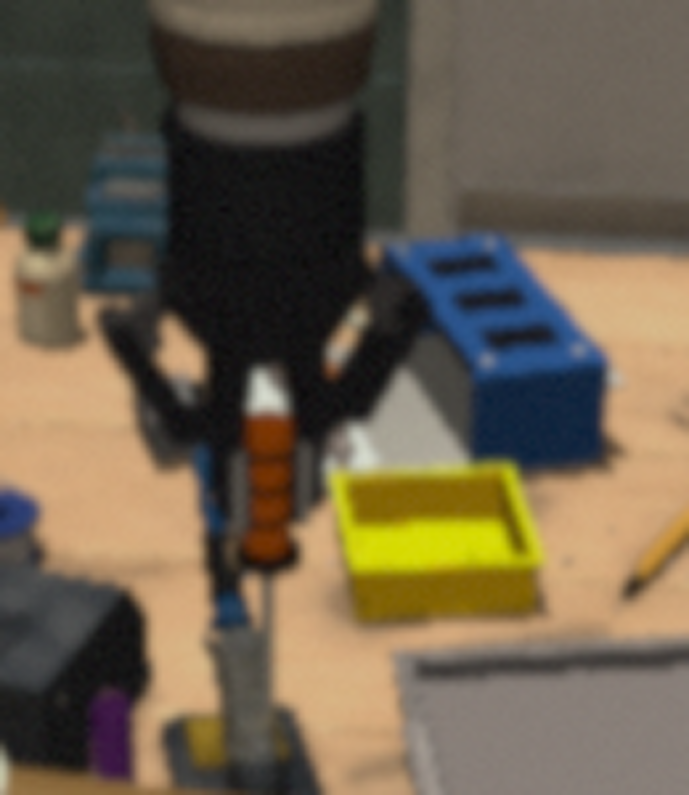

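>>> arm_command(
  motion=[
    [0,[-0.013,0,0.3],[0,0,0]],
    [0,[0,0,0.4],[0,0,0]],
    [0,[0,0,0.3],[0,0,0]],
    [0,[0,0,0.2],[0,0,0]],
    [0,[0,0,0.1],[0,0,0]],
    [0,[0,0,0.1],[0,0,0]],
    [0,[0,0,0.1],[0,0,0]],
    [0,[0,0,0.05],[0,0,0]],
    [0,[0,0,0],[0,0,0]],
  ],
)

```text
time: 21.92
ee_pos: [0.4655, -0.2799, 0.1838]
tcp_rot: [-180.0, -0.0, 96.0]
wrist_force: [-0.1, 1.1, -1.1]
opening: 0.0187
```

>>> arm_command(
  motion=[
    [0,[0,0,0.15],[0,0,0]],
    [0,[0,0,0.2],[0,0,0]],
    [0,[0,0,0.25],[0,0,0]],
    [0,[0,0,0.25],[0,0,0]],
    [0,[0,0,0.2],[0,0,0]],
    [0,[0,0,0.08],[0,0,0]],
    [0,[0,0,0],[0,0,0]],
    [0,[0,0,0],[0,0,0]],
  ],
)

```text
time: 22.92
ee_pos: [0.4658, -0.28, 0.1167]
tcp_rot: [180.0, 0.0, 96.0]
wrist_force: [0.2, 0.3, -0.2]
opening: 0.0186
```

>>> arm_command(
  motion=[
    [0,[0,0,0.04],[0,0,0]],
    [0,[0,0,0.03],[0,0,0]],
    [0,[0,0,0],[0,0,0]],
    [0,[0,0,0],[0,0,0]],
  ],
)

```text
time: 23.42
ee_pos: [0.4656, -0.2799, 0.1121]
tcp_rot: [180.0, 0.0, 96.0]
wrist_force: [0.1, -0.0, 1.4]
opening: 0.018
```

Contact just begins; release to half-open and rise.

>>> arm_command(
  motion=[
    [0.5,[0,0,0],[0,0,0]],
    [0.5,[0,0,0],[0,0,0]],
    [0.5,[0,0,0],[0,0,0]],
    [0.5,[0,0,0],[0,0,0]],
    [0.5,[0,0,-0.15],[0,0,0]],
    [0.5,[0,0,-0.3],[0,0,0]],
    [0.5,[0,0,-0.4],[0,0,0]],
    [0.5,[0,0,-0.4],[0,0,0]],
    [0.5,[0,0,-0.4],[0,0,0]],
    [0.5,[0,0,-0.4],[0,0,0]],
    [0.5,[0,0,-0.4],[0,0,0]],
    [0.5,[0,0,0],[0,0,0]],
  ],
)

```text
time: 24.92
ee_pos: [0.4661, -0.2803, 0.2619]
tcp_rot: [179.8, 0.2, 96.0]
wrist_force: [0.4, -1.4, -0.4]
opening: 0.0426
```

```bash
python3 -c "
from h import *
to([.58,.15,.25],96.3)
s=crop('side','pics/s9.png',200,130,330,280,5)
t=crop('top','pics/t9.png',160,110,270,200,7)
crop('top','pics/t9b.png',330,190,400,250,9,t)
crop('side','pics/s9b.png',220,140,290,190,10,s)"
```

```text
TCP [ 0.4661 -0.2803  0.2619] rot [1.798e+02 1.500e-01 9.600e+01] F [ 0.4 -1.4 -0.4] open 0.0426 t 24.93
tool shift units [6.934 2.636 0.189]
turn units [ 0.033  0.025 -0.05 ]
shift units in final axes [6.919 2.673 0.198]
```

View pics/t9.png

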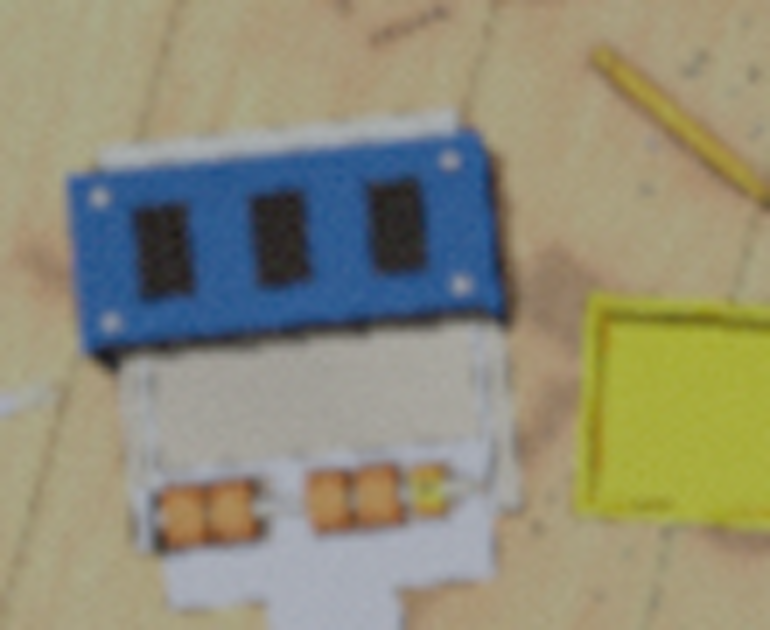

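View pics/t9b.png

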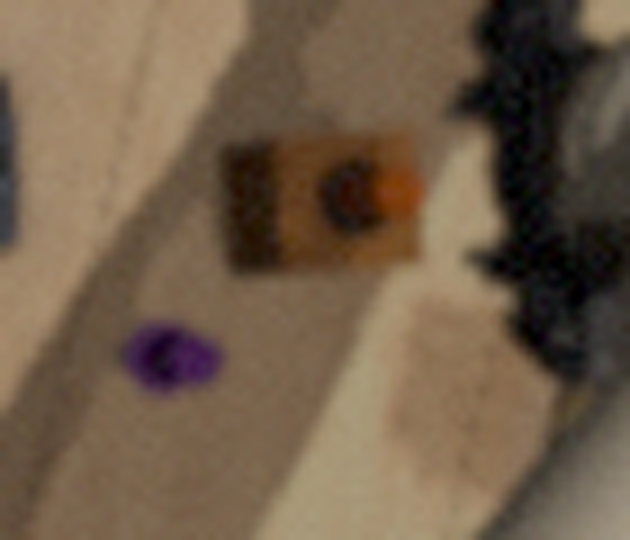

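View pics/s9.png

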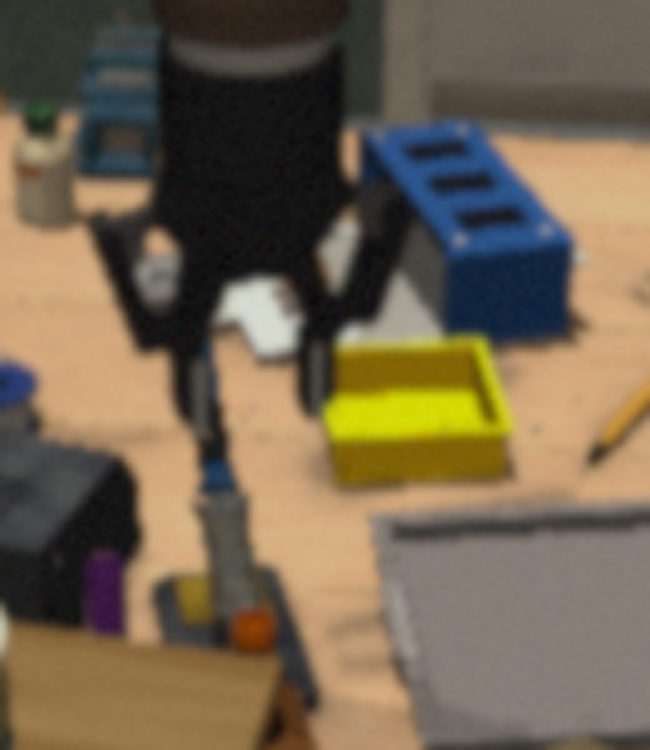

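```bash
python3 -c "
from h import *
f=lambda p,z:plane('top',src(p,160,110,7),z).round(4)
for p,z in [((184,514),.066),((232,511),.066),((330,500),.066),((378,496),.066),((428,490),.065),((470,488),.052)]: print(f(p,z))
d=[f(p,.04) for p in((587,294),)];print(d)
"
python3 -c "
from h import *
t=cv2.imread('pics/top0.png')
"
python3 - <<'E'
import sys; sys.path.insert(0,'.')
from h import *
crop('top','pics/t9c.png',180,140,290,200,7)
crop('top','pics/t9d.png',280,95,360,200,6)
E
```

```text
[0.5668 0.364  0.066 ]
[0.5684 0.3393 0.066 ]
[0.5741 0.2889 0.066 ]
[0.5762 0.2642 0.066 ]
[0.5794 0.2386 0.065 ]
[0.5819 0.2182 0.052 ]
[array([0.6857, 0.1585, 0.04  ])]
```

View pics/t9c.png

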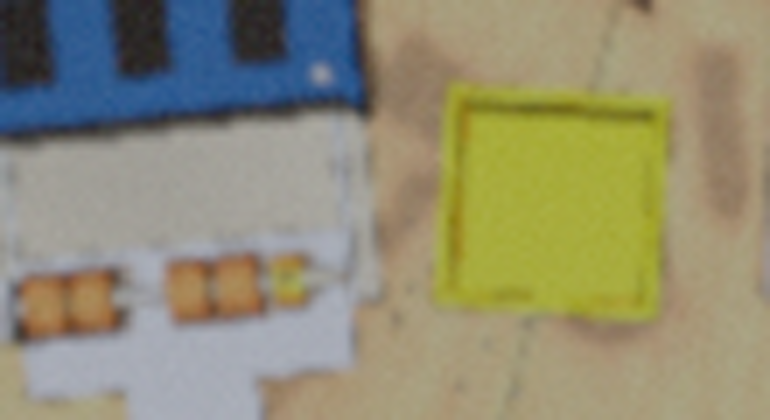

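```bash
python3 -c "
from h import *
d=[plane('top',src(p,180,140,7),.04) for p in((450,83),(670,98),(660,318),(436,304))];print(np.round(d,4),np.mean(d,0))
to([.5794,.237,.13],96)"
```

```text
[[0.6862 0.157  0.04  ]
 [0.6782 0.0416 0.04  ]
 [0.5624 0.0469 0.04  ]
 [0.5696 0.1637 0.04  ]] [0.62413936 0.10227918 0.04      ]
TCP [ 0.4653 -0.2798  0.2582] rot [-1.7995e+02 -4.0000e-02  9.6000e+01] F [-0.8  0.4  0.2] open 0.0428 t 25.12
tool shift units [8.365 2.793 2.139]
turn units [-0.008 -0.006  0.   ]
shift units in final axes [8.367 2.791 2.137]
```

>>> arm_command(
  motion=[
    [0.6,[0.5,0.2,0],[0,0,0]],
    [0.6,[0.6,0.2,0],[0,0,0]],
    [0.6,[0.6,0.2,0],[0,0,0]],
    [0.6,[0.6,0.2,0],[0,0,0]],
    [0.6,[0.6,0.2,0],[0,0,0]],
    [0.6,[0.6,0.2,0],[0,0,0]],
    [0.6,[0.6,0.2,0],[0,0,0]],
    [0.6,[0.6,0.2,0],[0,0,0]],
    [0.6,[0.6,0.2,0],[0,0,0]],
    [0.6,[0.6,0.2,0],[0,0,0]],
    [0.6,[0.6,0.2,0],[0,0,0]],
    [0.6,[0.6,0.2,0.1],[0,0,0]],
  ],
)

```text
time: 26.62
ee_pos: [0.5642, 0.1601, 0.2523]
tcp_rot: [-180.0, 0.0, 96.0]
wrist_force: [0.6, 0.2, -0.8]
opening: 0.0514
```

>>> arm_command(
  motion=[
    [0.6,[0.6,0.2,0.3],[0,0,0]],
    [0.6,[0.4,0.1,0.4],[0,0,0]],
    [0.6,[0.26,0.09,0.4],[0,0,0]],
    [0.6,[0,0,0.4],[0,0,0]],
    [0.6,[0,0,0.4],[0,0,0]],
    [0.6,[0,0,0],[0,0,0]],
    [0.6,[0,0,0],[0,0,0]],
  ],
)

```text
time: 27.5
ee_pos: [0.5796, 0.2365, 0.1396]
tcp_rot: [180.0, -0.0, 96.0]
wrist_force: [-0.1, -0.2, -0.5]
opening: 0.0513
```

```bash
python3 -c "
from h import *
to([.5794,.237,.03],96)
s=crop('side','pics/s10.png',200,90,320,210,6)
t=crop('top','pics/t10.png',160,110,270,200,7)"
```

```text
TCP [0.5796 0.2365 0.1396] rot [179.98  -0.    96.  ] F [-0.1 -0.2 -0.5] open 0.0513 t 27.5
tool shift units [ 0.009 -0.004  1.826]
turn units [ 0.003 -0.001 -0.   ]
shift units in final axes [ 0.009 -0.003  1.826]
```

View pics/s10.png

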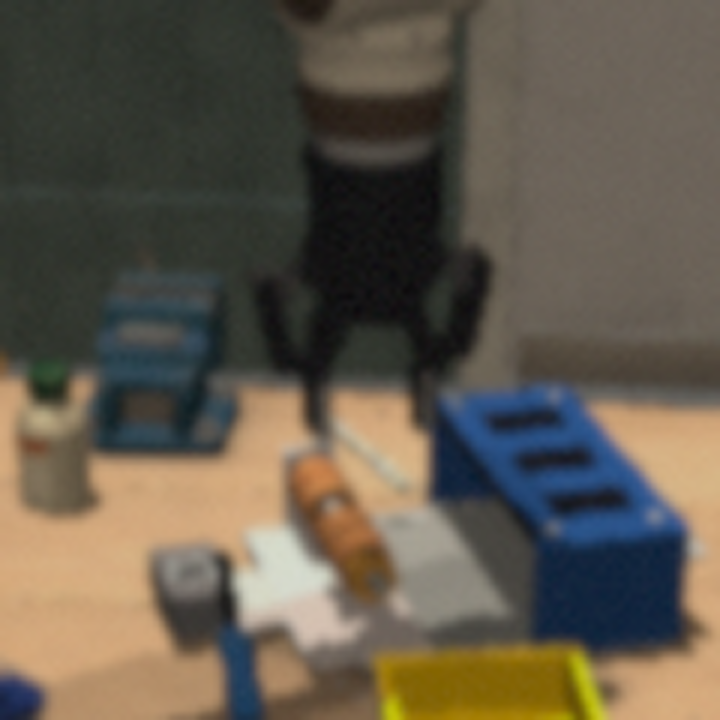

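View pics/t10.png

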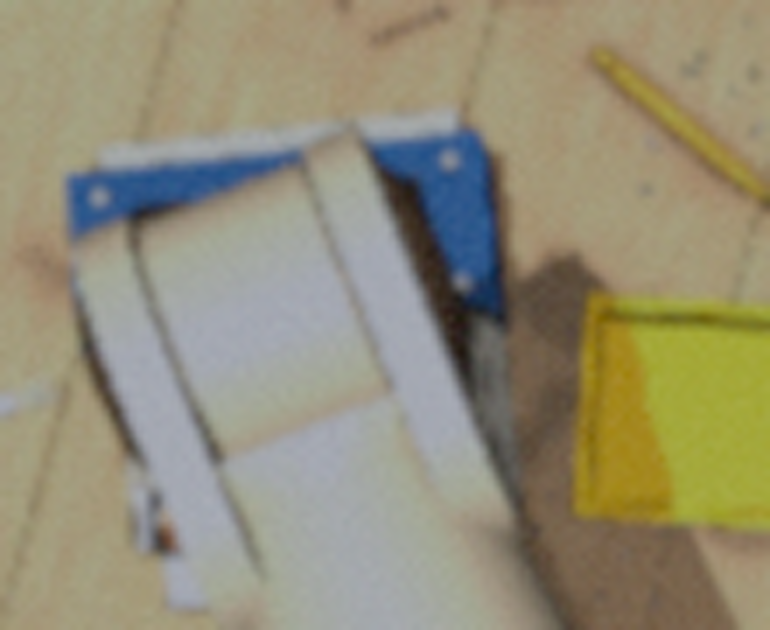

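>>> arm_command(
  motion=[
    [0.6,[0,0,0.3],[0,0,0]],
    [0.6,[0,0,0.3],[0,0,0]],
    [0.6,[0,0,0.3],[0,0,0]],
    [0.6,[0,0,0.3],[0,0,0]],
    [0.6,[0,0,0.2],[0,0,0]],
    [0.6,[0,0,0.2],[0,0,0]],
    [0.6,[0,0,0.22],[0,0,0]],
    [0.6,[0,0,0],[0,0,0]],
    [0.6,[0,0,0],[0,0,0]],
  ],
)

```text
time: 28.72
ee_pos: [0.5798, 0.2366, 0.0301]
tcp_rot: [180.0, -0.0, 96.0]
wrist_force: [0.3, -0.0, 0.3]
opening: 0.0513
```

```bash
python3 -c "
from h import *
to([.5794,.237,.03],96)
s=crop('side','pics/s11.png',230,120,310,200,9)"
```

```text
TCP [0.5798 0.2366 0.0301] rot [ 1.7997e+02 -1.0000e-02  9.6000e+01] F [ 0.3 -0.   0.3] open 0.0513 t 28.73
tool shift units [ 0.008 -0.006  0.002]
turn units [ 0.005 -0.002  0.   ]
shift units in final axes [ 0.008 -0.006  0.002]
```

View pics/s11.png

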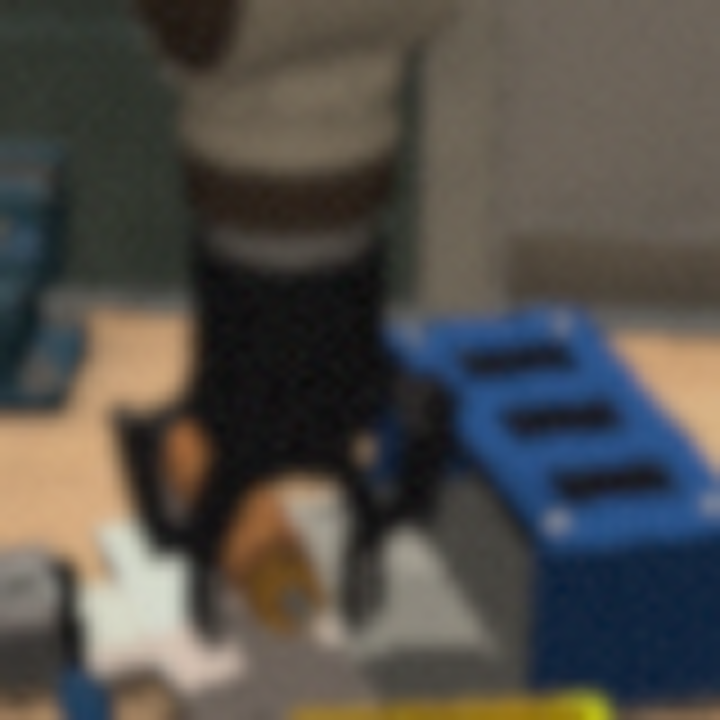

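>>> arm_command(
  motion=[
    [0.0,[0,0,0],[0,0,0]],
    [0.0,[0,0,0],[0,0,0]],
    [0.0,[0,0,0],[0,0,0]],
    [0.0,[0,0,0],[0,0,0]],
    [0.0,[0,0,0],[0,0,0]],
    [0.0,[0,0,0],[0,0,0]],
  ],
  newtons=40,
)

```text
time: 29.52
ee_pos: [0.5802, 0.2367, 0.0303]
tcp_rot: [179.9, -0.0, 96.0]
wrist_force: [5.2, -0.2, 5.5]
opening: 0.0291
```

>>> arm_command(
  motion=[
    [0,[0,0.02,-0.03],[0,0,0]],
    [0,[0,0,0],[0,0,0]],
    [0,[0,0,0],[0,0,0]],
  ],
)

```text
time: 29.9
ee_pos: [0.5802, 0.2364, 0.0308]
tcp_rot: [-179.9, 0.0, 96.0]
wrist_force: [-0.1, 0.6, -0.6]
opening: 0.0291
```

>>> arm_command(
  motion=[
    [0,[-0.08,0,0],[0,0,0]],
    [0,[-0.1,0,0],[0,0,0]],
    [0,[-0.12,0,0],[0,0,0]],
    [0,[-0.12,0,0],[0,0,0]],
    [0,[-0.12,0,0],[0,0,0]],
    [0,[-0.12,0,0],[0,0,0]],
    [0,[-0.09,0,0],[0,0,0]],
    [0,[0,0,0],[0,0,0]],
    [0,[0,0,0],[0,0,0]],
  ],
)

```text
time: 31.02
ee_pos: [0.5855, 0.192, 0.0315]
tcp_rot: [180.0, -0.0, 96.0]
wrist_force: [0.9, -0.1, -1.0]
opening: 0.0291
```

```bash
python3 -c "
from h import *
to([.622,.102,.1],96)
s=crop('side','pics/s12.png',230,120,310,210,9)"
```

```text
TCP [0.5855 0.192  0.0315] rot [ 1.800e+02 -1.000e-02  9.601e+01] F [ 0.9 -0.1 -1. ] open 0.0291 t 31.02
tool shift units [-1.555  0.449 -1.141]
turn units [ 0.001 -0.001  0.001]
shift units in final axes [-1.555  0.449 -1.141]
```

View pics/s12.png

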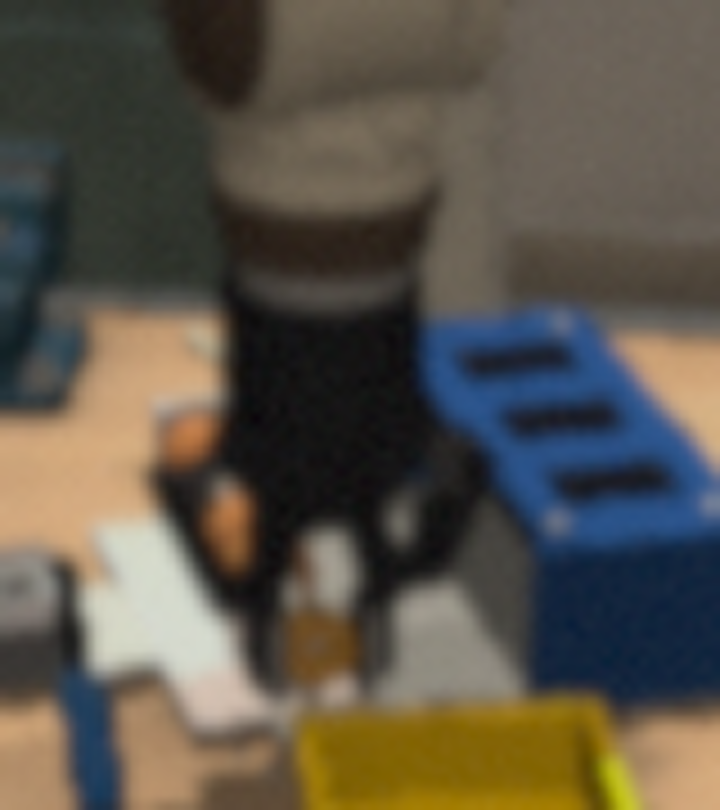

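>>> arm_command(
  motion=[
    [0,[0,0,-0.3],[0,0,0]],
    [0,[0,0,-0.4],[0,0,0]],
    [0,[0,0,-0.4],[0,0,0]],
    [0,[-0.4,0.1,-0.05],[0,0,0]],
    [0,[-0.4,0.1,0],[0,0,0]],
    [0,[-0.4,0.12,0],[0,0,0]],
    [0,[-0.35,0.12,0],[0,0,0]],
    [0,[0,0,0],[0,0,0]],
    [0,[0,0,0],[0,0,0]],
  ],
)

```text
time: 32.2
ee_pos: [0.6214, 0.1024, 0.1008]
tcp_rot: [180.0, -0.0, 96.0]
wrist_force: [-0.1, -0.6, -0.9]
opening: 0.0292
```

```bash
python3 -c "
from h import *
to([.623,.102,.012],96)
s=crop('side','pics/s13.png',230,110,330,230,6)
t=crop('top','pics/t13.png',180,120,370,220,4)"
```

```text
TCP [0.6214 0.1024 0.1008] rot [ 1.8e+02 -1.0e-02  9.6e+01] F [-0.1 -0.6 -0.9] open 0.0292 t 32.2
tool shift units [-0.01   0.026  1.479]
turn units [ 0.    -0.002 -0.   ]
shift units in final axes [-0.01   0.026  1.479]
```

View pics/s13.png

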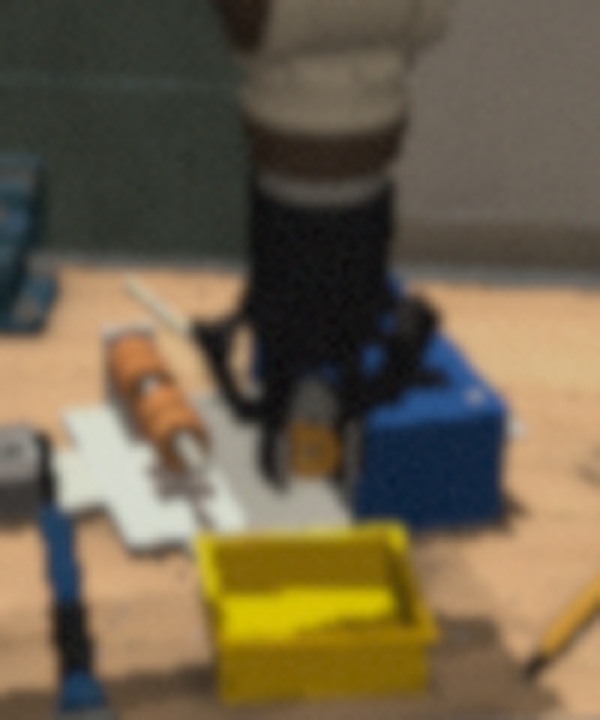

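View pics/t13.png

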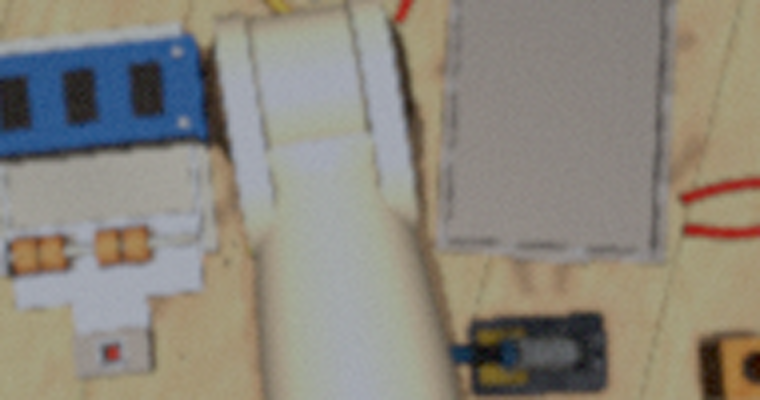

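>>> arm_command(
  motion=[
    [0,[-0.01,0.025,0.2],[0,0,0]],
    [0,[0,0,0.3],[0,0,0]],
    [0,[0,0,0.3],[0,0,0]],
    [0,[0,0,0.3],[0,0,0]],
    [0,[0,0,0.2],[0,0,0]],
    [0,[0,0,0.15],[0,0,0]],
    [0,[0,0,0],[0,0,0]],
    [0,[0,0,0],[0,0,0]],
  ],
)

```text
time: 33.3
ee_pos: [0.6234, 0.1017, 0.0141]
tcp_rot: [179.9, -0.0, 96.0]
wrist_force: [0.0, -0.1, -0.0]
opening: 0.0297
```

>>> arm_command(
  motion=[
    [0.45,[0,0,0],[0,0,0]],
    [0.45,[0,0,0],[0,0,0]],
    [0.45,[0,0,0],[0,0,0]],
    [0.45,[0,0,0],[0,0,0]],
    [0.45,[0,0,-0.2],[0,0,0]],
    [0.45,[0,0,-0.4],[0,0,0]],
    [0.45,[0,0,-0.4],[0,0,0]],
    [0.45,[0,0,-0.4],[0,0,0]],
    [0.7,[0.4,0,-0.4],[0,0,0]],
    [0.7,[0.4,0,0],[0,0,0]],
    [0.7,[0.4,0,0],[0,0,0]],
    [0.7,[0.4,0,0],[0,0,0]],
  ],
)

```text
time: 34.8
ee_pos: [0.6127, 0.1984, 0.1215]
tcp_rot: [-180.0, 0.0, 96.0]
wrist_force: [0.3, -0.5, 0.0]
opening: 0.0598
```

```bash
python3 -c "
from h import *
to([.5765,.263,.029],96)
s=crop('side','pics/s14.png',230,110,330,230,6)
t=crop('top','pics/t14.png',180,120,290,200,7)"
```

```text
TCP [0.6127 0.1984 0.1215] rot [-179.99    0.     96.  ] F [ 0.3 -0.5  0. ] open 0.0598 t 34.8
tool shift units [ 1.134 -0.487  1.542]
turn units [-0.002  0.    -0.   ]
shift units in final axes [ 1.134 -0.487  1.542]
```

View pics/s14.png

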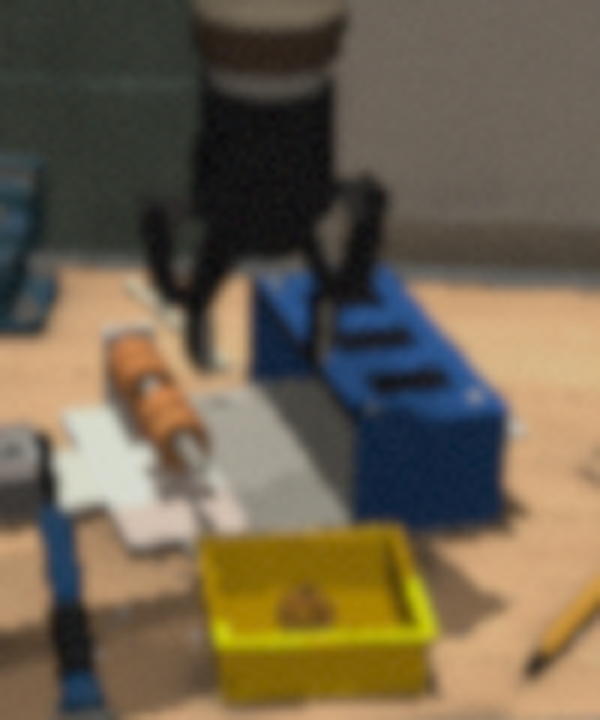

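View pics/t14.png

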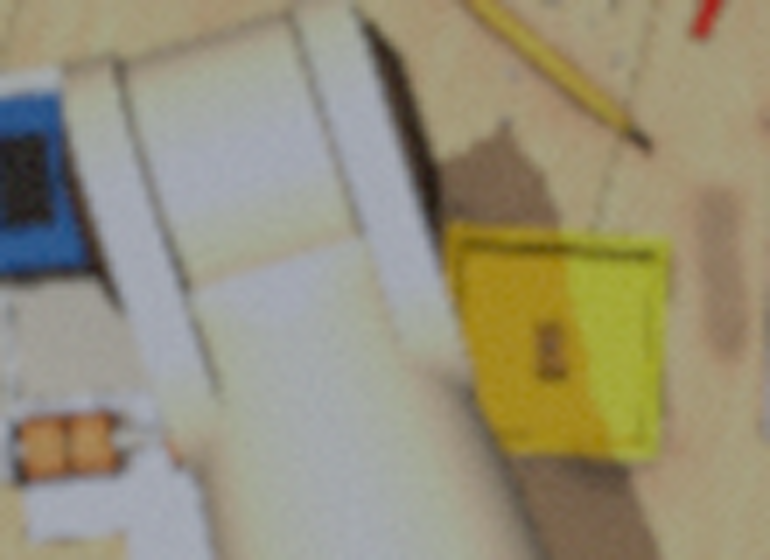

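>>> arm_command(
  motion=[
    [0.65,[0.4,-0.15,0],[0,0,0]],
    [0.65,[0.4,-0.15,0],[0,0,0]],
    [0.65,[0.3,-0.16,0.2],[0,0,0]],
    [0.65,[0,0,0.3],[0,0,0]],
    [0.65,[0,0,0.3],[0,0,0]],
    [0.65,[0,0,0],[0,0,0]],
    [0.65,[0,0,0],[0,0,0]],
  ],
)

```text
time: 35.78
ee_pos: [0.5789, 0.2594, 0.0736]
tcp_rot: [180.0, 0.0, 96.0]
wrist_force: [-0.7, -0.2, 0.8]
opening: 0.0554
```

```bash
python3 -c "
from h import *
to([.578,.261,.031],96)
s=crop('side','pics/s15.png',220,110,320,210,7)"
```

```text
TCP [0.5789 0.2594 0.0736] rot [180.     0.    95.96] F [-0.7 -0.2  0.8] open 0.0554 t 35.77
tool shift units [ 0.029 -0.013  0.71 ]
turn units [ 0.001  0.001 -0.007]
shift units in final axes [ 0.028 -0.013  0.71 ]
```

View pics/s15.png

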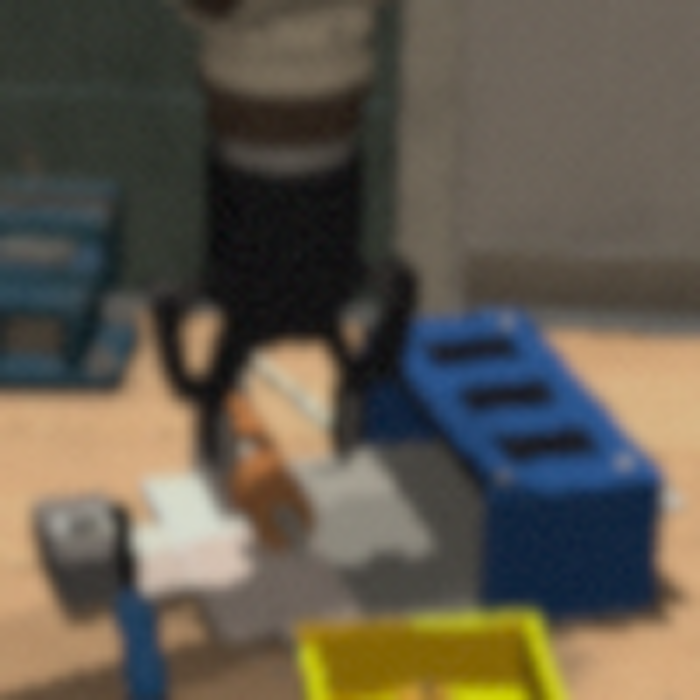

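>>> arm_command(
  motion=[
    [0.65,[0.02,0,0.2],[0,0,0]],
    [0.65,[0,0,0.3],[0,0,0]],
    [0.65,[0,0,0.19],[0,0,0]],
    [0.65,[0,0,0],[0,0,0]],
    [0.0,[0,0,0],[0,0,0]],
    [0.0,[0,0,0],[0,0,0]],
    [0.0,[0,0,0],[0,0,0]],
    [0.0,[0,0,0],[0,0,0]],
    [0.0,[0,0,0],[0,0,0]],
    [0.0,[0,0,0],[0,0,0]],
  ],
  newtons=35,
)

```text
time: 37.08
ee_pos: [0.5788, 0.2613, 0.0326]
tcp_rot: [179.9, -0.0, 96.0]
wrist_force: [0.4, -0.9, 3.6]
opening: 0.0352
```

>>> arm_command(
  motion=[
    [0,[0,0,-0.03],[0,0,0]],
    [0,[-0.1,0,0],[0,0,0]],
    [0,[-0.12,0,0],[0,0,0]],
    [0,[-0.14,0,0],[0,0,0]],
    [0,[-0.14,0,0],[0,0,0]],
    [0,[-0.14,0,0],[0,0,0]],
    [0,[-0.14,0,0],[0,0,0]],
    [0,[-0.14,0,0],[0,0,0]],
    [0,[-0.12,0,0],[0,0,0]],
    [0,[-0.05,0,0],[0,0,0]],
    [0,[0,0,0],[0,0,0]],
    [0,[0,0,0],[0,0,0]],
  ],
)

```text
time: 38.58
ee_pos: [0.5853, 0.1963, 0.0339]
tcp_rot: [180.0, -0.0, 96.0]
wrist_force: [-0.3, -0.5, -0.1]
opening: 0.0351
```

```bash
python3 -c "
from h import *
to([.66,-.06,.15],96)
s=crop('side','pics/s16.png',220,110,320,210,7)
t=crop('top','pics/t16.png',180,100,380,210,4)"
```

```text
TCP [0.5853 0.1963 0.0339] rot [180.    -0.    96.01] F [-0.3 -0.5 -0.1] open 0.0351 t 38.58
tool shift units [-4.378  0.79  -1.935]
turn units [ 0.001 -0.     0.002]
shift units in final axes [-4.378  0.791 -1.935]
```

View pics/s16.png

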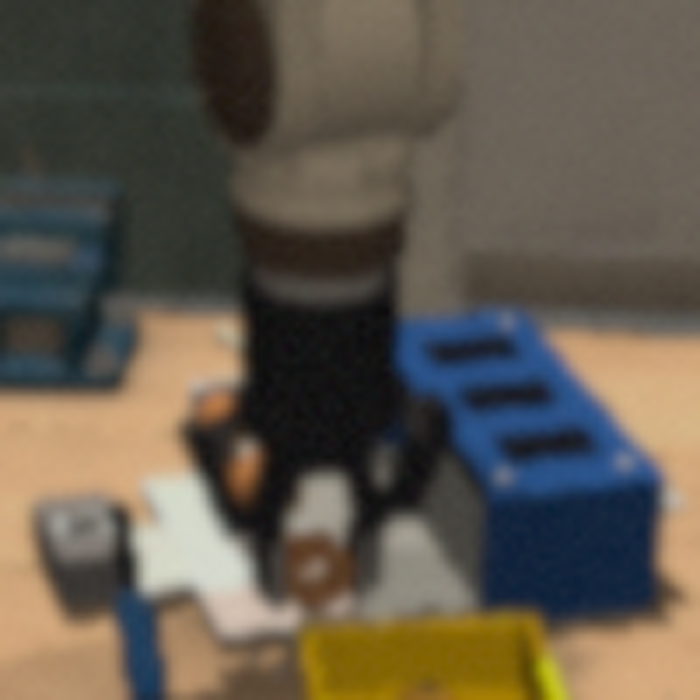

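View pics/t16.png

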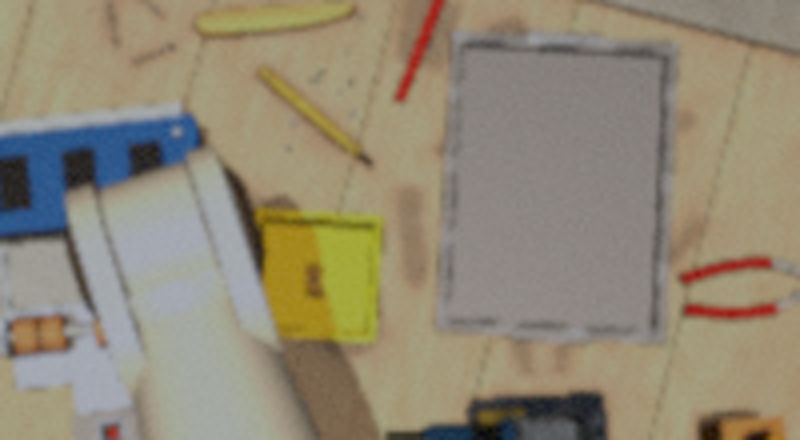

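>>> arm_command(
  motion=[
    [0,[-0.1,0,0],[0,0,0]],
    [0,[0,0,-0.15],[0,0,0]],
    [0,[0,0,-0.35],[0,0,0]],
    [0,[0,0,-0.4],[0,0,0]],
    [0,[-0.3,0,-0.4],[0,0,0]],
    [0,[-0.6,0,-0.2],[0,0,0]],
    [0,[-0.6,0.05,0],[0,0,0]],
    [0,[-0.6,0.05,0],[0,0,0]],
    [0,[-0.6,0.05,0],[0,0,0]],
    [0,[-0.6,0.05,0],[0,0,0]],
    [0,[-0.6,0.05,0],[0,0,0]],
    [0,[-0.6,0.05,0],[0,0,0]],
  ],
)

```text
time: 40.17
ee_pos: [0.6323, -0.0778, 0.1247]
tcp_rot: [180.0, 0.0, 96.0]
wrist_force: [0.5, 0.7, -0.4]
opening: 0.0354
```

>>> arm_command(
  motion=[
    [0,[-0.6,0.04,0],[0,0,0]],
    [0,[-0.6,0,0],[0,0,0]],
    [0,[-0.5,0,0.2],[0,0,0]],
    [0,[0,0,0.3],[0,0,0]],
    [0,[0,0,0.3],[0,0,0]],
    [0,[0,0,0],[0,0,0]],
    [0,[0,0,0],[0,0,0]],
  ],
)

```text
time: 41.05
ee_pos: [0.6453, -0.1769, 0.0765]
tcp_rot: [180.0, 0.0, 96.1]
wrist_force: [-0.0, 0.3, -0.0]
opening: 0.0352
```

```bash
python3 -c "
from h import *
to([.645,-.18,.011],96)
s=crop('side','pics/s17.png',220,130,400,290,4)
"
```

```text
TCP [ 0.6453 -0.1769  0.0765] rot [1.7998e+02 1.0000e-02 9.6060e+01] F [-0.   0.3 -0. ] open 0.0352 t 41.05
tool shift units [-0.05  -0.011  1.091]
turn units [0.004 0.001 0.01 ]
shift units in final axes [-0.05  -0.01   1.091]
```

View pics/s17.png

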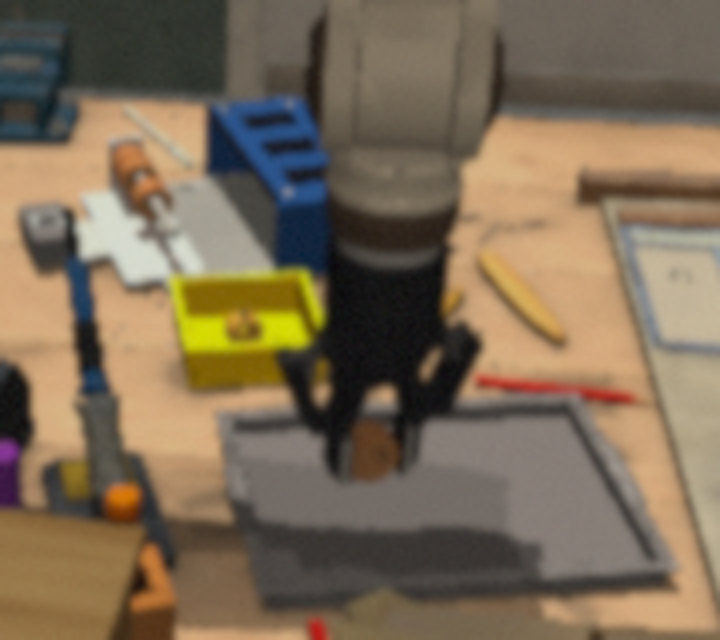

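>>> arm_command(
  motion=[
    [0,[0,0,0.3],[0,0,0]],
    [0,[0,0,0.3],[0,0,0]],
    [0,[0,0,0.25],[0,0,0]],
    [0,[0,0,0.2],[0,0,0]],
    [0,[0,0,0],[0,0,0]],
    [0,[0,0,0],[0,0,0]],
    [0.2,[0,0,0],[0,0,0]],
    [0.45,[0,0,0],[0,0,0]],
    [0.6,[0,0,0],[0,0,0]],
    [0.6,[0,0,0],[0,0,0]],
    [0.6,[0,0,0],[0,0,0]],
  ],
)

```text
time: 42.48
ee_pos: [0.6451, -0.1777, 0.0129]
tcp_rot: [180.0, -0.0, 96.0]
wrist_force: [0.7, 0.3, 0.5]
opening: 0.0513
```

>>> arm_command(
  motion=[
    [0.65,[0,0,-0.2],[0,0,0]],
    [0.65,[0,0,-0.4],[0,0,0]],
    [0.65,[0,0,-0.4],[0,0,0]],
    [0.65,[0,0,-0.4],[0,0,0]],
    [0.65,[0.4,0,-0.4],[0,0,0]],
    [0.65,[0.6,0,0],[0,0,0]],
    [0.65,[0.6,0,0],[0,0,0]],
    [0.65,[0.6,0,0],[0,0,0]],
    [0.65,[0.6,0,0],[0,0,0]],
    [0.65,[0.6,0,0],[0,0,0]],
    [0.65,[0.6,0,0],[0,0,0]],
    [0.65,[0.6,0,0],[0,0,0]],
  ],
)

```text
time: 43.98
ee_pos: [0.6162, 0.0979, 0.122]
tcp_rot: [179.9, -0.0, 96.0]
wrist_force: [1.2, -0.4, -0.1]
opening: 0.0557
```

```bash
python3 -c "
from h import *
to([.575,.286,.075],96)
s=crop('side','pics/s18.png',220,130,400,290,4)
t=crop('top','pics/t18.png',170,100,370,220,4)
"
```

```text
TCP [0.6162 0.0979 0.122 ] rot [179.93  -0.    96.  ] F [ 1.2 -0.4 -0.1] open 0.0557 t 43.98
tool shift units [ 3.189 -0.357  0.784]
turn units [ 0.011 -0.    -0.   ]
shift units in final axes [ 3.189 -0.356  0.784]
```

View pics/t18.png

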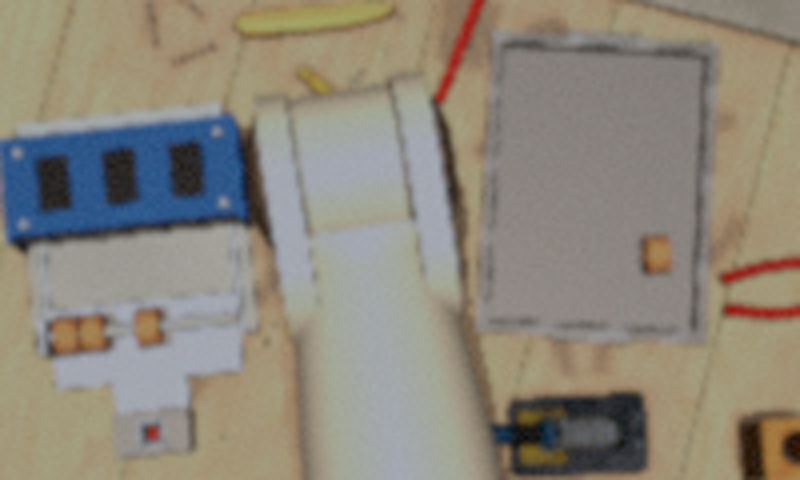

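View pics/s18.png

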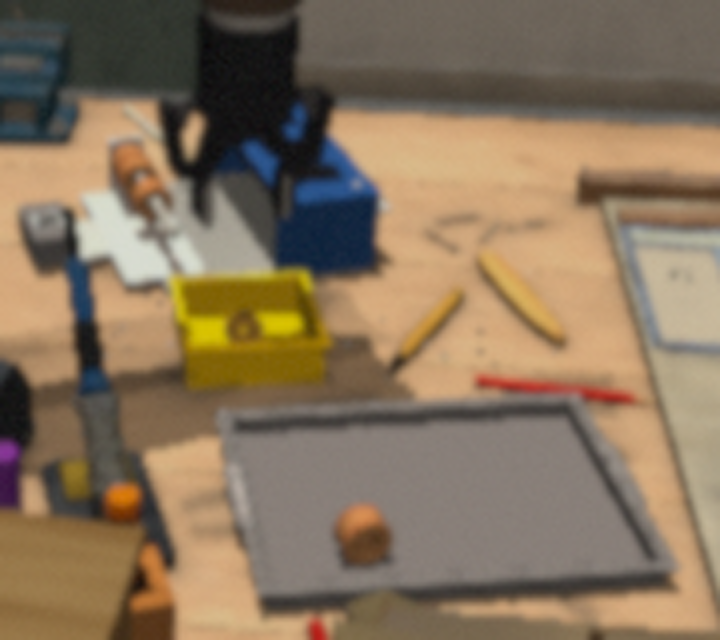

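>>> arm_command(
  motion=[
    [0.65,[0.6,-0.1,0],[0,0,0]],
    [0.65,[0.6,-0.1,0],[0,0,0]],
    [0.65,[0.6,-0.1,0],[0,0,0]],
    [0.65,[0.6,-0.04,0],[0,0,0]],
    [0.65,[0.5,0,0],[0,0,0]],
    [0.65,[0.3,0,0.2],[0,0,0]],
    [0.65,[0,0,0.3],[0,0,0]],
    [0.65,[0,0,0.3],[0,0,0]],
    [0.65,[0,0,0],[0,0,0]],
    [0.65,[0,0,0],[0,0,0]],
  ],
)

```text
time: 45.32
ee_pos: [0.5762, 0.2849, 0.0731]
tcp_rot: [180.0, 0.0, 95.9]
wrist_force: [0.1, -0.1, 0.5]
opening: 0.0555
```

```bash
python3 -c "
from h import *
print(plane('top',src((148,327),170,100,4),.066),[plane('top',src(p,170,100,4),.066) for p in ((65,335),(92,332))])
to([.576,.2865,.033],96)
s=crop('side','pics/s19.png',220,110,320,210,7)
"
```

```text
[0.57277554 0.28918044 0.066     ] [array([0.56547781, 0.36394132, 0.066     ]), array([0.56821206, 0.33961649, 0.066     ])]
TCP [0.5762 0.2849 0.0731] rot [179.99   0.    95.95] F [ 0.1 -0.1  0.5] open 0.0555 t 45.33
tool shift units [ 0.027 -0.     0.669]
turn units [ 0.001  0.    -0.009]
shift units in final axes [0.027 0.    0.669]
```

View pics/s19.png

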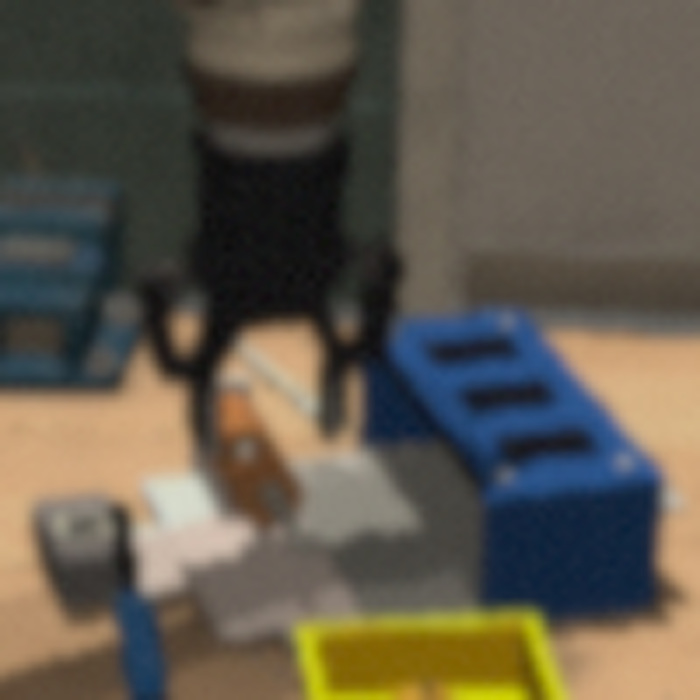

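>>> arm_command(
  motion=[
    [0.65,[0.02,0,0.2],[0,0,0]],
    [0.65,[0,0,0.3],[0,0,0]],
    [0.65,[0,0,0.17],[0,0,0]],
    [0.65,[0,0,0],[0,0,0]],
    [0.0,[0,0,0],[0,0,0]],
    [0.0,[0,0,0],[0,0,0]],
    [0.0,[0,0,0],[0,0,0]],
    [0.0,[0,0,0],[0,0,0]],
    [0.0,[0,0,0],[0,0,0]],
    [0.0,[0,0,0],[0,0,0]],
    [0.0,[0,0,-0.02],[0,0,0]],
    [0.0,[0,0,0],[0,0,0]],
  ],
)

```text
time: 46.88
ee_pos: [0.5755, 0.2866, 0.0335]
tcp_rot: [-180.0, 0.0, 96.0]
wrist_force: [-0.5, -0.1, 0.1]
opening: 0.0353
```

>>> arm_command(
  motion=[
    [0,[-0.1,0,0],[0,0,0]],
    [0,[-0.16,0,0],[0,0,0]],
    [0,[-0.16,0,0],[0,0,0]],
    [0,[-0.16,0,0],[0,0,0]],
    [0,[-0.16,0,0],[0,0,0]],
    [0,[-0.16,0,0],[0,0,0]],
    [0,[-0.16,0,0],[0,0,0]],
    [0,[-0.16,0,0],[0,0,0]],
    [0,[-0.16,0,0],[0,0,0]],
    [0,[-0.16,0,0],[0,0,0]],
    [0,[-0.06,0,0],[0,0,0]],
    [0,[0,0,0],[0,0,0]],
  ],
)

```text
time: 48.38
ee_pos: [0.5859, 0.1911, 0.0339]
tcp_rot: [180.0, -0.0, 96.0]
wrist_force: [-0.7, 0.0, -0.7]
opening: 0.0353
```

>>> arm_command(
  motion=[
    [0,[0,0,-0.15],[0,0,0]],
    [0,[0,0,-0.3],[0,0,0]],
    [0,[0,0,-0.4],[0,0,0]],
    [0,[0,0,-0.4],[0,0,0]],
    [0,[0,0,-0.2],[0,0,0]],
    [0,[0,0,0],[0,0,0]],
  ],
)

```text
time: 49.12
ee_pos: [0.5864, 0.1916, 0.1222]
tcp_rot: [179.9, -0.0, 96.0]
wrist_force: [1.6, -0.5, -0.7]
opening: 0.035
```

```bash
python3 -c "
from h import *
to([.645,-.14,.011],96)
s=crop('side','pics/s20.png',220,110,400,290,4)
t=crop('top','pics/t20.png',170,100,370,220,4)
"
```

```text
TCP [0.5864 0.1916 0.1222] rot [ 1.7988e+02 -3.0000e-02  9.6010e+01] F [ 1.6 -0.5 -0.7] open 0.035 t 49.12
tool shift units [-5.599  0.389  1.852]
turn units [ 0.02  -0.004  0.002]
shift units in final axes [-5.598  0.394  1.853]
```

View pics/s20.png

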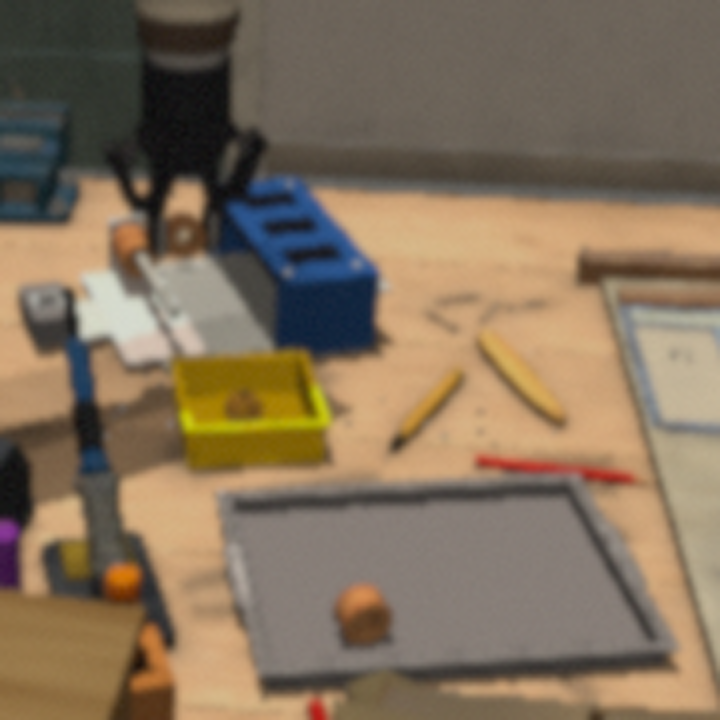

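>>> arm_command(
  motion=[
    [0,[-0.4,0,0],[0,0,0]],
    [0,[-0.6,0.05,0],[0,0,0]],
    [0,[-0.6,0.05,0],[0,0,0]],
    [0,[-0.6,0.05,0],[0,0,0]],
    [0,[-0.6,0.05,0],[0,0,0]],
    [0,[-0.6,0.05,0],[0,0,0]],
    [0,[-0.6,0.05,0],[0,0,0]],
    [0,[-0.6,0.05,0],[0,0,0]],
    [0,[-0.6,0.04,0],[0,0,0]],
    [0,[-0.4,0,0.2],[0,0,0]],
    [0,[0,0,0.3],[0,0,0]],
    [0,[0,0,0.3],[0,0,0]],
  ],
)

```text
time: 50.72
ee_pos: [0.6436, -0.1396, 0.0706]
tcp_rot: [-179.9, -0.1, 96.0]
wrist_force: [1.0, -0.6, 0.1]
opening: 0.0355
```

```bash
python3 -c "
from h import *
to([.645,-.138,.013],96)
s=crop('side','pics/s21.png',220,110,400,290,4)
"
```

```text
TCP [ 0.6436 -0.1396  0.0706] rot [-1.799e+02 -5.000e-02  9.602e+01] F [ 1.  -0.6  0.1] open 0.0355 t 50.73
tool shift units [0.024 0.028 0.959]
turn units [-0.016 -0.009  0.003]
shift units in final axes [0.025 0.027 0.96 ]
```

View pics/s21.png

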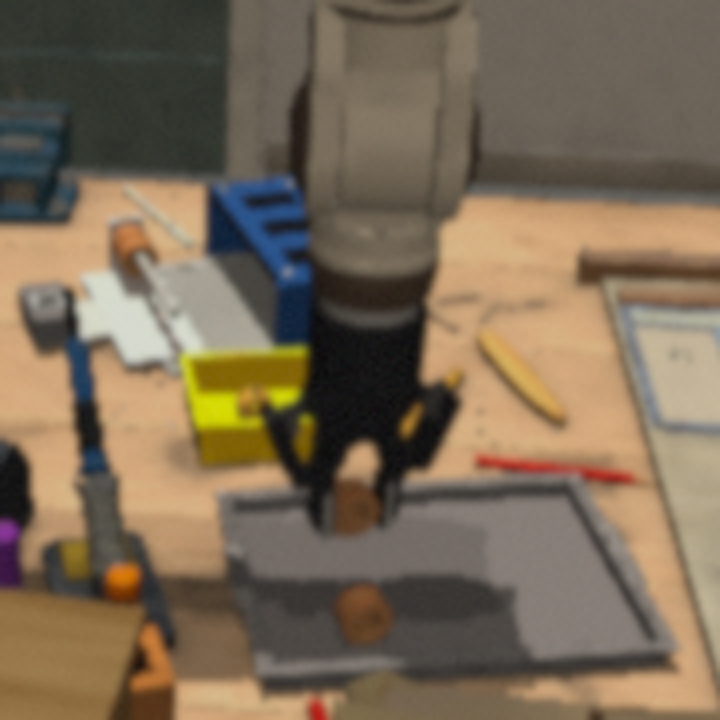

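>>> arm_command(
  motion=[
    [0,[0.02,0.02,0.3],[0,0,0]],
    [0,[0,0,0.3],[0,0,0]],
    [0,[0,0,0.2],[0,0,0]],
    [0,[0,0,0.15],[0,0,0]],
    [0,[0,0,0],[0,0,0]],
    [0,[0,0,0],[0,0,0]],
    [0.2,[0,0,0],[0,0,0]],
    [0.45,[0,0,0],[0,0,0]],
    [0.6,[0,0,0],[0,0,0]],
    [0.6,[0,0,0],[0,0,0]],
    [0.6,[0,0,0],[0,0,0]],
  ],
)

```text
time: 52.15
ee_pos: [0.6453, -0.1391, 0.0159]
tcp_rot: [-180.0, -0.0, 96.0]
wrist_force: [-0.1, 0.3, 0.2]
opening: 0.0517
```

>>> arm_command(
  motion=[
    [0.65,[0,0,-0.2],[0,0,0]],
    [0.65,[0,0,-0.4],[0,0,0]],
    [0.65,[0,0,-0.4],[0,0,0]],
    [0.65,[0,0,-0.4],[0,0,0]],
    [0.65,[0,0,-0.4],[0,0,0]],
    [0.65,[0.4,-0.1,-0.2],[0,0,0]],
    [0.65,[0.6,-0.1,0],[0,0,0]],
    [0.65,[0.6,-0.1,0],[0,0,0]],
    [0.65,[0.6,-0.1,0],[0,0,0]],
    [0.65,[0.6,-0.1,0],[0,0,0]],
    [0.65,[0.6,-0.1,0],[0,0,0]],
    [0.65,[0.6,-0.1,0],[0,0,0]],
  ],
)

```text
time: 53.65
ee_pos: [0.5772, 0.0972, 0.1361]
tcp_rot: [-180.0, -0.0, 96.0]
wrist_force: [-0.1, 0.1, 0.2]
opening: 0.0556
```

>>> arm_command(
  motion=[
    [0.65,[0.6,0,0],[0,0,0]],
    [0.65,[0.6,0,0],[0,0,0]],
    [0.65,[0.6,0,0],[0,0,0]],
    [0.65,[0.6,0,0],[0,0,0]],
    [0.65,[0,0,0],[0,0,0]],
  ],
)

```text
time: 54.28
ee_pos: [0.5619, 0.2411, 0.1359]
tcp_rot: [-180.0, -0.0, 96.2]
wrist_force: [-0.2, -0.1, -0.0]
opening: 0.0556
```

```bash
python3 -c "
from h import *
to([.5705,.337,.033],96)
s=crop('side','pics/s22.png',220,110,400,290,4)
t=crop('top','pics/t22.png',170,100,370,220,4)
"
```

```text
TCP [0.5619 0.2411 0.1359] rot [-1.7997e+02 -2.0000e-02  9.6200e+01] F [-0.2 -0.1 -0. ] open 0.0556 t 54.27
tool shift units [1.572 0.316 1.715]
turn units [-0.004 -0.003  0.034]
shift units in final axes [1.574 0.309 1.714]
```

View pics/s22.png

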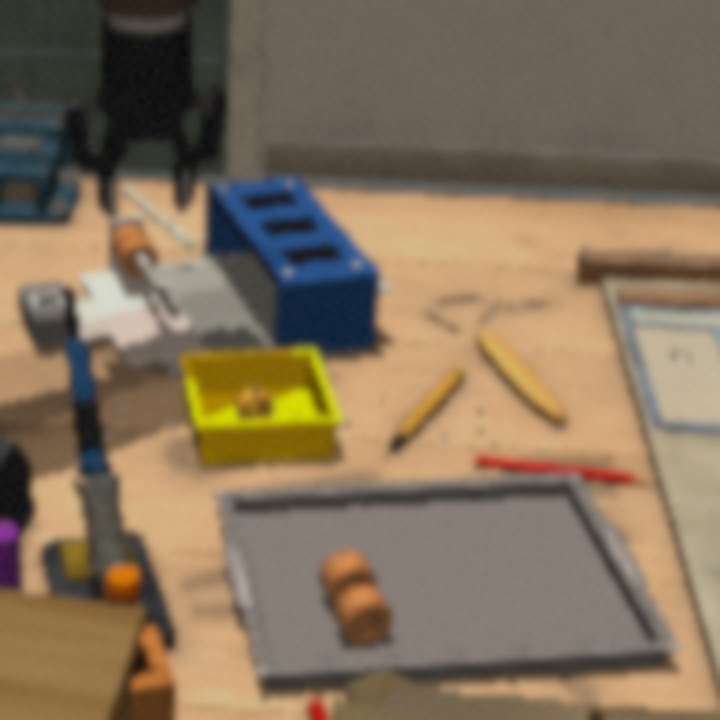

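View pics/t22.png

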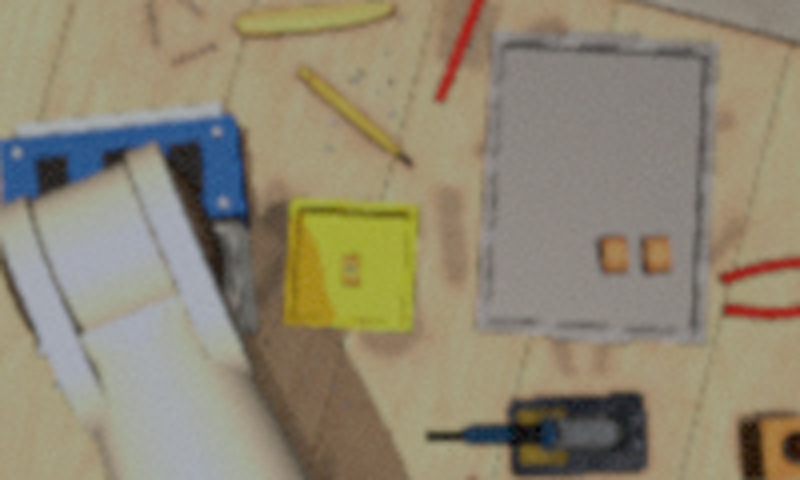

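>>> arm_command(
  motion=[
    [0.65,[0.5,0.1,0],[0,0,0]],
    [0.65,[0.5,0.1,0],[0,0,0]],
    [0.65,[0.4,0.1,0.2],[0,0,0]],
    [0.65,[0.17,0.01,0.3],[0,0,0]],
    [0.65,[0,0,0.3],[0,0,0]],
    [0.65,[0,0,0.2],[0,0,0]],
    [0.65,[0,0,0],[0,0,0]],
    [0.65,[0,0,0],[0,0,0]],
  ],
)

```text
time: 55.38
ee_pos: [0.5723, 0.3337, 0.0766]
tcp_rot: [180.0, -0.0, 96.0]
wrist_force: [0.3, -0.2, 0.2]
opening: 0.0556
```

```bash
python3 -c "
from h import *
to([.5703,.3365,.033],96)
d=[plane('top',src(p,170,100,4),.04) for p in((288,200),(420,206),(414,332),(284,325))];print(np.round(d,4),np.mean(d,0))
s=crop('side','pics/s23.png',220,110,320,210,7)
"
```

```text
TCP [0.5723 0.3337 0.0766] rot [ 1.7995e+02 -2.0000e-02  9.5970e+01] F [ 0.3 -0.2  0.2] open 0.0556 t 55.38
tool shift units [ 0.05  -0.029  0.727]
turn units [ 0.008 -0.003 -0.005]
shift units in final axes [ 0.05  -0.029  0.727]
[[0.693  0.1652 0.04  ]
 [0.6873 0.044  0.04  ]
 [0.5711 0.0495 0.04  ]
 [0.5774 0.1683 0.04  ]] [0.63221038 0.10674783 0.04      ]
```

View pics/s23.png

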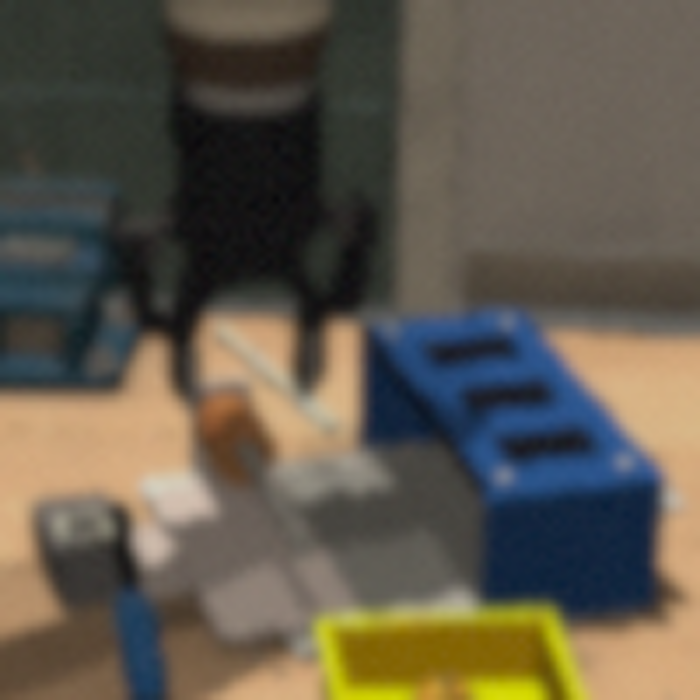

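>>> arm_command(
  motion=[
    [0.65,[0.045,-0.025,0.2],[0,0,0]],
    [0.65,[0,0,0.3],[0,0,0]],
    [0.65,[0,0,0.22],[0,0,0]],
    [0.65,[0,0,0],[0,0,0]],
    [0.0,[0,0,0],[0,0,0]],
    [0.0,[0,0,0],[0,0,0]],
    [0.0,[0,0,0],[0,0,0]],
    [0.0,[0,0,0],[0,0,0]],
    [0.0,[0,0,0],[0,0,0]],
    [0.0,[0,0,0],[0,0,0]],
    [0.0,[0,0,-0.02],[0,0,0]],
    [0.0,[0,0,0],[0,0,0]],
  ],
)

```text
time: 56.92
ee_pos: [0.5701, 0.3365, 0.0337]
tcp_rot: [-180.0, 0.0, 96.0]
wrist_force: [0.2, 0.0, -0.6]
opening: 0.0353
```

Slide out 143 mm (2.39 units) along the bar.

>>> arm_command(
  motion=[
    [0,[-0.12,0,0],[0,0,0]],
    [0,[-0.2,0,0],[0,0,0]],
    [0,[-0.24,0,0],[0,0,0]],
    [0,[-0.24,0,0],[0,0,0]],
    [0,[-0.24,0,0],[0,0,0]],
    [0,[-0.24,0,0],[0,0,0]],
    [0,[-0.24,0,0],[0,0,0]],
    [0,[-0.24,0,0],[0,0,0]],
    [0,[-0.24,0,0],[0,0,0]],
    [0,[-0.2,0,0],[0,0,0]],
    [0,[-0.17,0,0],[0,0,0]],
    [0,[0,0,0],[0,0,0]],
  ],
)

```text
time: 58.42
ee_pos: [0.5852, 0.1945, 0.0339]
tcp_rot: [180.0, 0.0, 96.0]
wrist_force: [-0.7, 0.9, -0.9]
opening: 0.0352
```

>>> arm_command(
  motion=[
    [0,[-0.04,0,0],[0,0,0]],
    [0,[0,0,-0.2],[0,0,0]],
    [0,[0,0,-0.3],[0,0,0]],
    [0,[0,0,-0.4],[0,0,0]],
    [0,[0,0,-0.4],[0,0,0]],
    [0,[0,0,-0.2],[0,0,0]],
    [0,[0,0,0],[0,0,0]],
  ],
)

```text
time: 59.3
ee_pos: [0.5859, 0.193, 0.1252]
tcp_rot: [179.9, -0.0, 96.0]
wrist_force: [0.5, 0.7, 0.2]
opening: 0.0353
```

```bash
python3 -c "
from h import *
to([.645,-.098,.013],96)
s=crop('side','pics/s24.png',220,110,400,290,4)
t=crop('top','pics/t24.png',170,100,370,220,4)
"
```

```text
TCP [0.5859 0.193  0.1252] rot [ 1.7988e+02 -3.0000e-02  9.6010e+01] F [0.5 0.7 0.2] open 0.0353 t 59.3
tool shift units [-4.928  0.468  1.869]
turn units [ 0.02  -0.004  0.002]
shift units in final axes [-4.927  0.472  1.871]
```

View pics/s24.png

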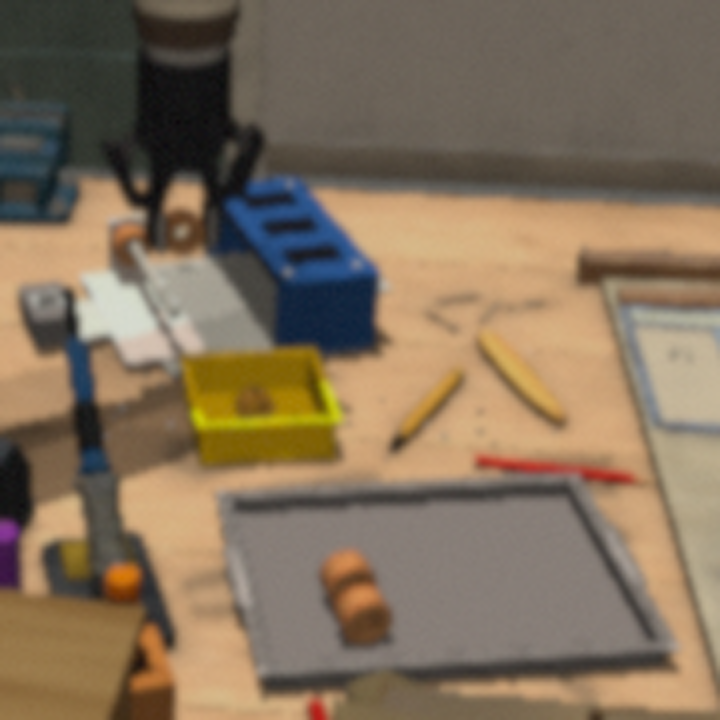

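View pics/t24.png

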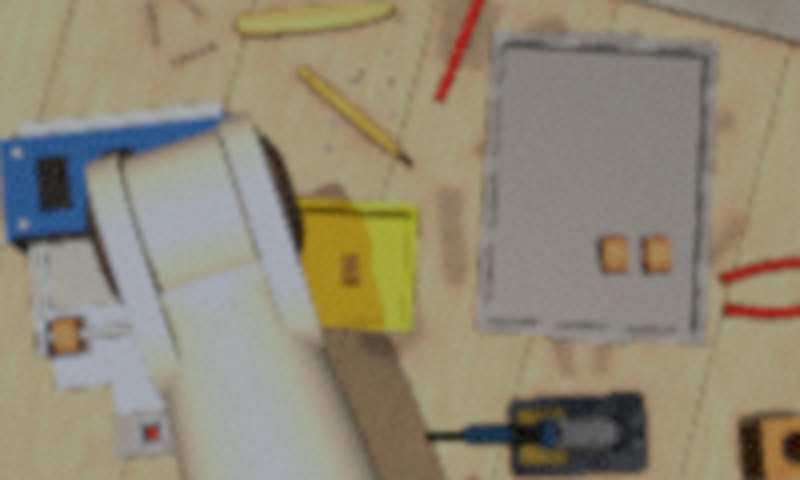

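>>> arm_command(
  motion=[
    [0,[-0.4,0,0],[0,0,0]],
    [0,[-0.6,0.07,0],[0,0,0]],
    [0,[-0.6,0.07,0],[0,0,0]],
    [0,[-0.6,0.07,0],[0,0,0]],
    [0,[-0.6,0.07,0],[0,0,0]],
    [0,[-0.6,0.07,0],[0,0,0]],
    [0,[-0.6,0.07,0],[0,0,0]],
    [0,[-0.6,0.05,0],[0,0,0]],
    [0,[-0.33,0,0.2],[0,0,0]],
    [0,[0,0,0.3],[0,0,0]],
    [0,[0,0,0.3],[0,0,0]],
    [0,[0,0,0],[0,0,0]],
  ],
)

```text
time: 60.9
ee_pos: [0.643, -0.0972, 0.0732]
tcp_rot: [-179.8, -0.1, 96.1]
wrist_force: [-0.5, -0.2, -0.3]
opening: 0.0354
```

```bash
python3 -c "
from h import *
to([.645,-.098,.013],96)
s=crop('side','pics/s25.png',220,110,400,290,4)
"
```

```text
TCP [ 0.643  -0.0972  0.0732] rot [-1.7978e+02 -7.0000e-02  9.6070e+01] F [-0.5 -0.2 -0.3] open 0.0354 t 60.9
tool shift units [-0.019  0.036  1.003]
turn units [-0.037 -0.011  0.012]
shift units in final axes [-0.017  0.032  1.004]
```

View pics/s25.png

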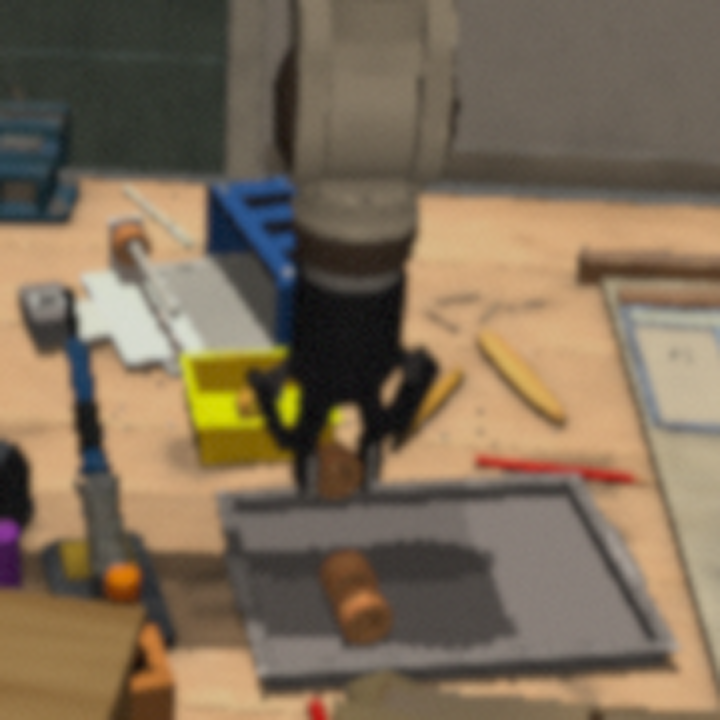

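>>> arm_command(
  motion=[
    [0,[0,0.02,0.3],[0,0,0]],
    [0,[0,0,0.3],[0,0,0]],
    [0,[0,0,0.22],[0,0,0]],
    [0,[0,0,0.17],[0,0,0]],
    [0,[0,0,0],[0,0,0]],
    [0,[0,0,0],[0,0,0]],
    [0.2,[0,0,0],[0,0,0]],
    [0.45,[0,0,0],[0,0,0]],
    [0.6,[0,0,0],[0,0,0]],
    [0.6,[0,0,0],[0,0,0]],
    [0.6,[0,0,0],[0,0,0]],
  ],
)

```text
time: 62.32
ee_pos: [0.6455, -0.0983, 0.0165]
tcp_rot: [180.0, 0.0, 96.0]
wrist_force: [0.1, 0.0, 0.4]
opening: 0.0517
```

>>> arm_command(
  motion=[
    [0.65,[0,0,-0.2],[0,0,0]],
    [0.65,[0,0,-0.4],[0,0,0]],
    [0.65,[0,0,-0.4],[0,0,0]],
    [0.65,[0,0,-0.4],[0,0,0]],
    [0.65,[0,0,-0.4],[0,0,0]],
    [0.65,[0.4,-0.1,-0.2],[0,0,0]],
    [0.65,[0.6,-0.1,0],[0,0,0]],
    [0.65,[0.6,-0.1,0],[0,0,0]],
    [0.65,[0.6,-0.1,0],[0,0,0]],
    [0.65,[0.6,-0.1,0],[0,0,0]],
    [0.65,[0.6,-0.1,0],[0,0,0]],
    [0.65,[0.6,-0.1,0],[0,0,0]],
  ],
)

```text
time: 63.82
ee_pos: [0.5774, 0.1379, 0.1367]
tcp_rot: [-180.0, -0.0, 96.0]
wrist_force: [0.6, -0.8, -1.2]
opening: 0.0553
```

>>> arm_command(
  motion=[
    [0.65,[0.6,0,0],[0,0,0]],
    [0.65,[0.6,0,0],[0,0,0]],
    [0.65,[0.6,0,0],[0,0,0]],
    [0.65,[0.6,0,0],[0,0,0]],
    [0.65,[0,0,0],[0,0,0]],
  ],
)

```text
time: 64.45
ee_pos: [0.5621, 0.2819, 0.1364]
tcp_rot: [-180.0, -0.0, 96.2]
wrist_force: [0.6, -0.1, -0.7]
opening: 0.0557
```

```bash
python3 -c "
from h import *
print(plane('top',src((67,335),170,100,4),.066))
to([.567,.3615,.033],96)
s=crop('side','pics/s26.png',220,110,400,290,4)
t=crop('top','pics/t26.png',170,100,370,220,4)
"
```

```text
[0.56547956 0.362136   0.066     ]
TCP [0.5621 0.2819 0.1364] rot [-1.7997e+02 -2.0000e-02  9.6200e+01] F [ 0.6 -0.1 -0.7] open 0.0557 t 64.45
tool shift units [1.309 0.226 1.723]
turn units [-0.005 -0.003  0.033]
shift units in final axes [1.311 0.22  1.723]
```

View pics/s26.png

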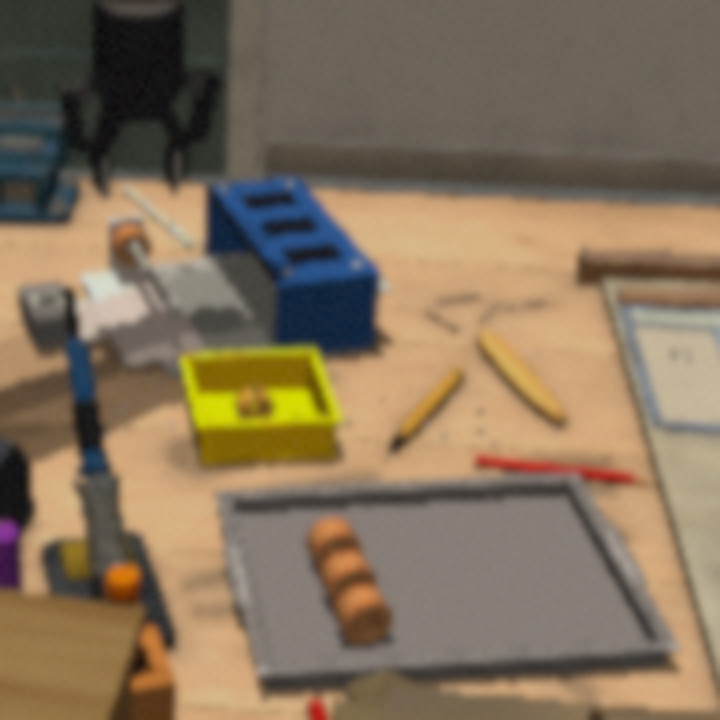

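>>> arm_command(
  motion=[
    [0.65,[0.5,0.1,0],[0,0,0]],
    [0.65,[0.4,0.1,0],[0,0,0]],
    [0.65,[0.3,0.02,0.2],[0,0,0]],
    [0.65,[0.08,0,0.3],[0,0,0]],
    [0.65,[0,0,0.3],[0,0,0]],
    [0.65,[0,0,0.2],[0,0,0]],
    [0.65,[0,0,0],[0,0,0]],
    [0.65,[0,0,0],[0,0,0]],
  ],
)

```text
time: 65.55
ee_pos: [0.569, 0.3567, 0.0772]
tcp_rot: [180.0, -0.0, 96.0]
wrist_force: [0.0, 0.4, -0.9]
opening: 0.0559
```

```bash
python3 -c "
from h import *
to([.5677,.3605,.033],96)
s=crop('side','pics/s27.png',220,110,320,210,7)
"
```

```text
TCP [0.569  0.3567 0.0772] rot [ 1.7996e+02 -2.0000e-02  9.5980e+01] F [ 0.   0.4 -0.9] open 0.0559 t 65.55
tool shift units [ 0.065 -0.016  0.736]
turn units [ 0.007 -0.003 -0.004]
shift units in final axes [ 0.066 -0.015  0.736]
```

View pics/s27.png

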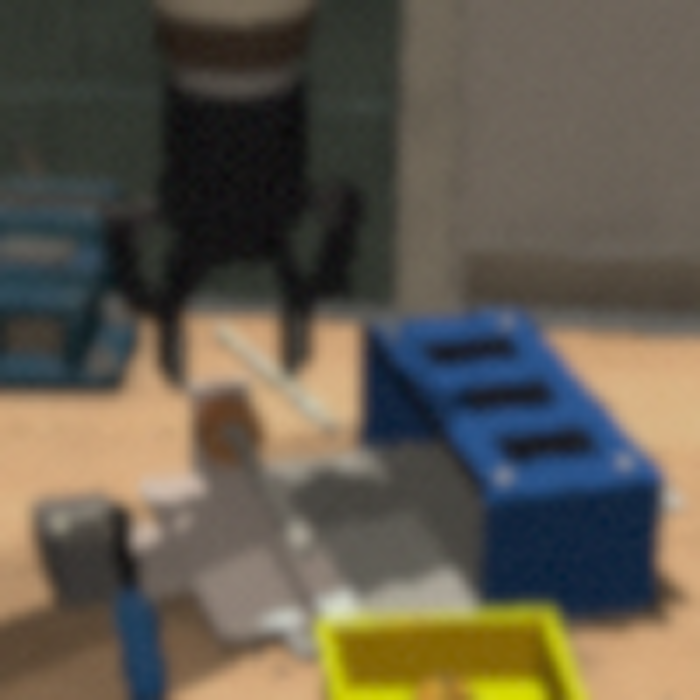

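>>> arm_command(
  motion=[
    [0.65,[0.045,-0.015,0.2],[0,0,0]],
    [0.65,[0,0,0.3],[0,0,0]],
    [0.65,[0,0,0.22],[0,0,0]],
    [0.65,[0,0,0],[0,0,0]],
    [0.0,[0,0,0],[0,0,0]],
    [0.0,[0,0,0],[0,0,0]],
    [0.0,[0,0,0],[0,0,0]],
    [0.0,[0,0,0],[0,0,0]],
    [0.0,[0,0,0],[0,0,0]],
    [0.0,[0,0,0],[0,0,0]],
    [0.0,[0,0,-0.02],[0,0,0]],
    [0.0,[0,0,0],[0,0,0]],
  ],
)

```text
time: 67.1
ee_pos: [0.5673, 0.3594, 0.0341]
tcp_rot: [-180.0, 0.0, 96.0]
wrist_force: [-0.4, -0.5, -1.5]
opening: 0.0353
```

Slide out by 2.78 units (167 mm).

>>> arm_command(
  motion=[
    [0,[-0.12,0,0],[0,0,0]],
    [0,[-0.2,0,0],[0,0,0]],
    [0,[-0.26,0,0],[0,0,0]],
    [0,[-0.28,0,0],[0,0,0]],
    [0,[-0.28,0,0],[0,0,0]],
    [0,[-0.28,0,0],[0,0,0]],
    [0,[-0.28,0,0],[0,0,0]],
    [0,[-0.28,0,0],[0,0,0]],
    [0,[-0.28,0,0],[0,0,0]],
    [0,[-0.28,0,0],[0,0,0]],
    [0,[-0.24,0,0],[0,0,0]],
    [0,[0,0,0],[0,0,0]],
  ],
)

```text
time: 68.6
ee_pos: [0.5852, 0.1926, 0.0346]
tcp_rot: [180.0, -0.0, 95.9]
wrist_force: [0.2, 0.9, -0.3]
opening: 0.0352
```

>>> arm_command(
  motion=[
    [0,[0,0,0],[0,0,0]],
    [0,[0,0,-0.2],[0,0,0]],
    [0,[0,0,-0.3],[0,0,0]],
    [0,[0,0,-0.4],[0,0,0]],
    [0,[0,0,-0.4],[0,0,0]],
    [0,[0,0,-0.2],[0,0,0]],
    [0,[0,0,0],[0,0,0]],
  ],
)

```text
time: 69.47
ee_pos: [0.5855, 0.1939, 0.1258]
tcp_rot: [179.9, -0.0, 96.0]
wrist_force: [-0.1, 0.1, -0.8]
opening: 0.0351
```

```bash
python3 -c "
from h import *
to([.645,-.058,.013],96)
s=crop('side','pics/s28.png',220,110,400,290,4)
"
```

```text
TCP [0.5855 0.1939 0.1258] rot [ 1.7988e+02 -2.0000e-02  9.6010e+01] F [-0.1  0.1 -0.8] open 0.0351 t 69.47
tool shift units [-4.28   0.542  1.88 ]
turn units [ 0.02  -0.004  0.002]
shift units in final axes [-4.279  0.547  1.88 ]
```

View pics/s28.png

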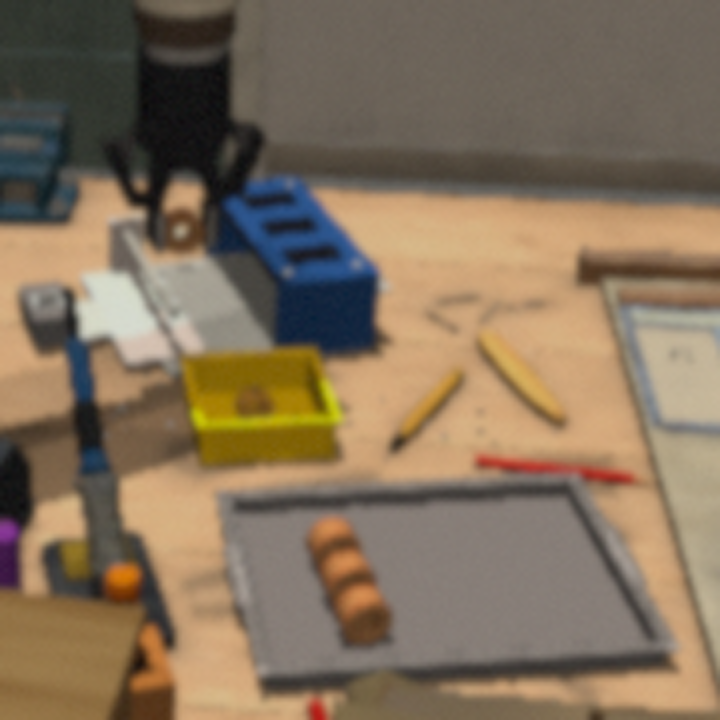

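>>> arm_command(
  motion=[
    [0,[-0.4,0,0],[0,0,0]],
    [0,[-0.6,0.1,0],[0,0,0]],
    [0,[-0.6,0.1,0],[0,0,0]],
    [0,[-0.6,0.1,0],[0,0,0]],
    [0,[-0.6,0.1,0],[0,0,0]],
    [0,[-0.6,0.1,0],[0,0,0]],
    [0,[-0.5,0.05,0],[0,0,0]],
    [0,[-0.4,0,0.2],[0,0,0]],
    [0,[0,0,0.3],[0,0,0]],
    [0,[0,0,0.3],[0,0,0]],
    [0,[0,0,0],[0,0,0]],
  ],
)

```text
time: 70.9
ee_pos: [0.6434, -0.0585, 0.0738]
tcp_rot: [-179.8, -0.1, 96.1]
wrist_force: [-0.7, 0.8, -0.1]
opening: 0.0353
```

```bash
python3 -c "
from h import *
to([.645,-.06,.014],96)
s=crop('side','pics/s29.png',220,110,400,290,4)
"
```

```text
TCP [ 0.6434 -0.0585  0.0738] rot [-1.7978e+02 -5.0000e-02  9.6060e+01] F [-0.7  0.8 -0.1] open 0.0353 t 70.9
tool shift units [-0.029  0.028  0.997]
turn units [-0.037 -0.009  0.011]
shift units in final axes [-0.028  0.025  0.997]
```

View pics/s29.png

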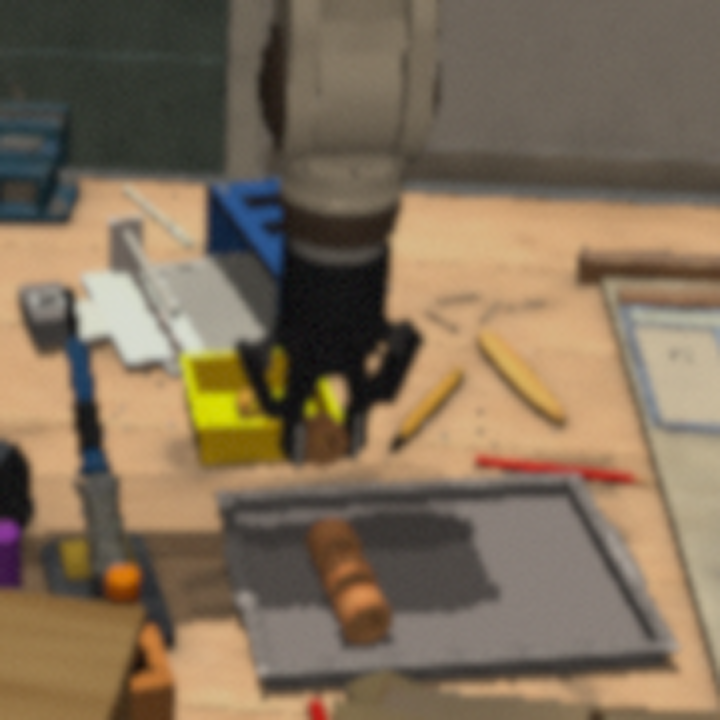

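>>> arm_command(
  motion=[
    [0,[-0.03,0.02,0.3],[0,0,0]],
    [0,[0,0,0.3],[0,0,0]],
    [0,[0,0,0.22],[0,0,0]],
    [0,[0,0,0.17],[0,0,0]],
    [0,[0,0,0],[0,0,0]],
    [0,[0,0,0],[0,0,0]],
    [0.2,[0,0,0],[0,0,0]],
    [0.45,[0,0,0],[0,0,0]],
    [0.6,[0,0,0],[0,0,0]],
    [0.6,[0,0,0],[0,0,0]],
    [0.6,[0,0,0],[0,0,0]],
  ],
)

```text
time: 72.32
ee_pos: [0.6462, -0.0612, 0.0171]
tcp_rot: [180.0, 0.0, 96.0]
wrist_force: [0.1, 0.5, 0.4]
opening: 0.0515
```

>>> arm_command(
  motion=[
    [0.6,[0,0,-0.2],[0,0,0]],
    [0.6,[0,0,-0.4],[0,0,0]],
    [0.6,[0,0,-0.4],[0,0,0]],
    [0.6,[0,0,-0.4],[0,0,0]],
    [0.6,[0,0,-0.6],[0,0,0]],
    [0.6,[0,-0.5,-0.6],[0,0,0]],
    [0.6,[0,-0.5,-0.4],[0,0,0]],
    [0.6,[0,-0.5,0],[0,0,0]],
    [0.6,[0,-0.5,0],[0,0,0]],
    [0.6,[0,-0.5,0],[0,0,0]],
    [0.6,[0,-0.5,0],[0,0,0]],
    [0.6,[0,0,0],[0,0,0]],
  ],
)

```text
time: 73.82
ee_pos: [0.4661, -0.0802, 0.1987]
tcp_rot: [179.9, 0.0, 96.0]
wrist_force: [1.2, 0.3, -0.1]
opening: 0.0512
```

```bash
python3 -c "
from h import *
to([.645,-.06,.014],96)
cv2.imwrite('pics/s30.png',viewer.camera('side'))
cv2.imwrite('pics/t30.png',viewer.camera('top'))
"
```

```text
TCP [ 0.4661 -0.0802  0.1987] rot [1.7988e+02 4.0000e-02 9.5960e+01] F [ 1.2  0.3 -0.1] open 0.0512 t 73.83
tool shift units [0.027 2.993 3.085]
turn units [ 0.02   0.006 -0.006]
shift units in final axes [0.023 3.    3.078]
```

View pics/s30.png

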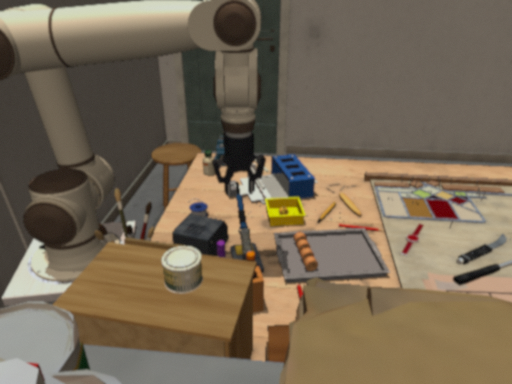

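View pics/t30.png

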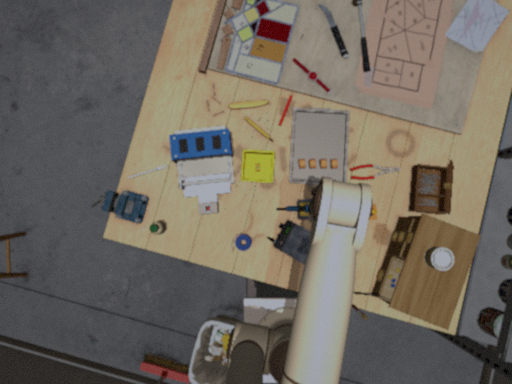

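>>> arm_command(
  motion=[
    [0.6,[0.3,0,-0.5],[0,0,0]],
    [0.6,[0.5,0,-0.4],[0,0,0]],
    [0.6,[0.6,-0.2,0],[0,0,0]],
    [0.6,[0.6,-0.2,0],[0,0,0]],
    [0.6,[0.6,-0.2,0],[0,0,0]],
    [0.6,[0.6,-0.2,0],[0,0,0]],
    [0.6,[0.4,0,0],[0,0,0]],
    [0.6,[0,0,0],[0,0,0]],
    [0.6,[0,0,0],[0,0,0]],
  ],
)

```text
time: 75.05
ee_pos: [0.3973, 0.1297, 0.251]
tcp_rot: [-180.0, 0.0, 96.0]
wrist_force: [-0.2, 0.2, 0.1]
opening: 0.0509
```

```bash
python3 -c "
from h import *
t=crop('top','pics/t31.png',160,95,390,235,3.4)
s=crop('side','pics/s31.png',190,140,400,300,3.7)
crop('top','pics/t31b.png',330,190,400,250,9,t)
"
```

View pics/t31.png

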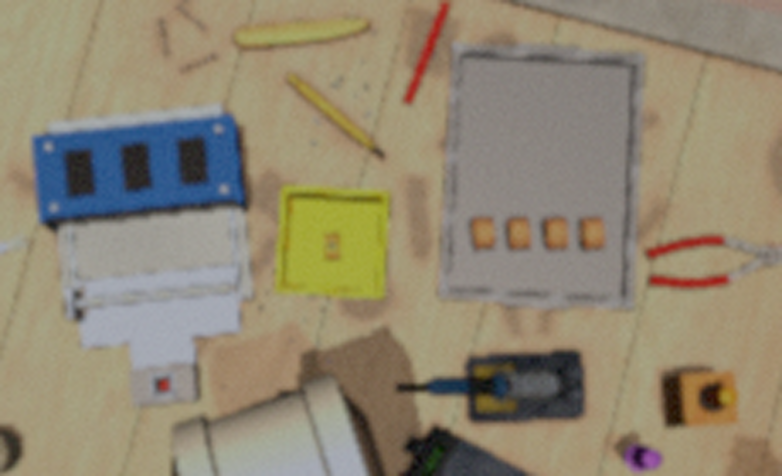

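View pics/s31.png

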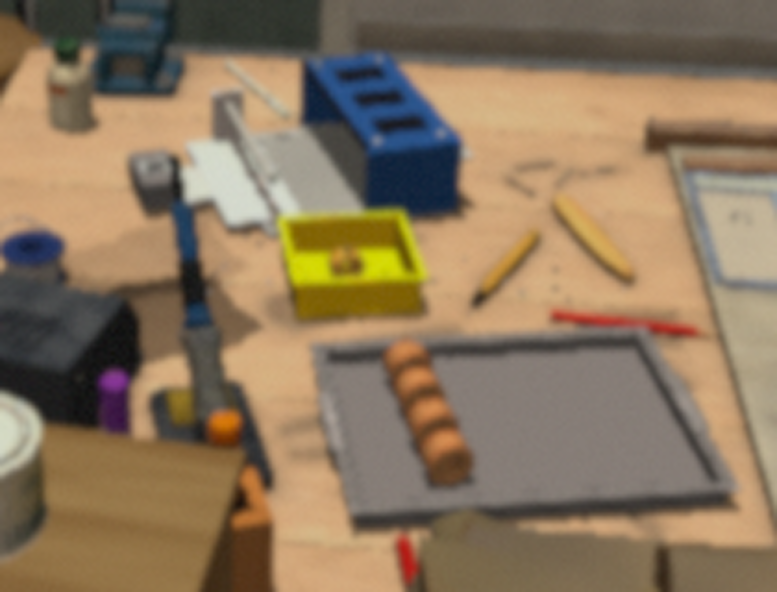

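View pics/t31b.png

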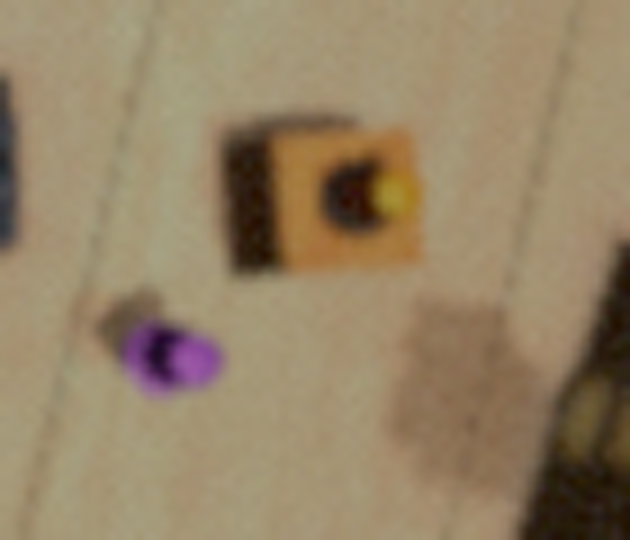

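```bash
python3 -c "
from h import *
print(plane('top',src((163,385),160,95,3.4),.036))
bot.job_done()
"
```

```text
[0.47860383 0.28871935 0.036     ]
the job is handed in; nothing more can be done
```

The dispenser is cleared and the job was handed in at about 75 s of the 210 s allowed. The system gave no verdict, so what follows rests on my own checks.

- **Pin and carriage:** I drew the orange pin, held the button down with it and pushed the carriage out. The well mouth moved about 120 mm in the top image and was still out in the last picture. The pin is back in its block, and the last top crop looks the same as at the start.
- **Collar:** It lies near the middle of the yellow dish. The dish was knocked about 9 mm during the run, with no visible tilt.
- **Cores:** Four were present, and all four lie in a row in the grey tray. The bar is empty.
- **Bystanders:** The flux bottle and solder spool look undisturbed. I judged that by eye rather than measuring it.
- **Arm:** The open gripper was clear of everything at hand-in.

None of the final checks failed or disagreed. Earlier, two camera readings of the well mouth differed by about 2 mm, and the pin still went in without trouble.

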